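# Dress the pastry table: build the tier stand and hang the tongs

## Robot

A 6-joint arm with a two-finger parallel gripper is mounted at the origin on the work surface. World frame = base frame: x ahead of the robot, y to its left, z up, the work surface at z = 0. Lengths are in m, angles in rad, forces in N, time in s.
With the tool pointing down it reaches from about 0.375 to 0.9 m from the base axis. Payload 3.1 kg.
Tool frame: the origin (TCP) lies midway between the tips of the shut fingers; the grasp point (between the pads) lies manip.grip_depth behind it (manip.grip_depth is the distance from the TCP to the grasp point, in m); z points along the fingers, y is the direction in which the jaws open and shut (so a half turn about z gives the same grasp; the last joint's range is limited). The gripper opens to 85 mm and grips with 20 to 120 N. Pads are 22 mm wide; open, the fingers measure 114 mm over their backs; the gripper's body (76 mm by 85 mm) begins 54 mm behind the grasp point. The pads swing forward as they close: fully open they stand 13 mm farther back than shut.
Start: joints at [1.171, 0.527, 1.433, -0, 1.181, -0.178], TCP at [0.137, 0.61, 0.231] pointing down, gripper open.
Joint ranges: [-3.08, 3.08], [-0.75, 2.2], [0.22, 2.44], [-1.43, 4.57], [0, 2.65], [-2.85, 2.85]. Speed limits (rad/s): [2.79, 2.79, 3.14, 3.14, 3.14, 3.14].

## Interface

Orientations are given as a unit quaternion [x, y, z, w].
In Python, from station import manip, vision gives the robot as it stands.
- The arm moves only by the shell command python3 -m crank 'ROWS' [FORCE]. ROWS is JSON, a list of rows, each an object with "grip": the closure, from 0 (fully open) to 1 (shut); "offset": the shift along the tool's x, y, z in mm, a list of three; "angular": the turn, a rotation vector about the tool's x, y, z in degrees, a list of three. A call has 1 to 10 rows; each row is the pose to reach, as a shift and turn from the pose commanded when the call began, along the tool's axes at that moment; what a row does not reach only later rows make up. A row lasts 1/10 s, in which the tool goes at most 50 mm and 8.59 degrees, less where a joint would pass 70% of its speed; a pose out of reach is approached as far as the arm can. A call with a gripper value outside its range is refused whole. The fingers move at their own pace and stop on an object; FORCE is the grip in N (left out, the last holds). Time passes only in rows, so rows that repeat a pose let the fingers close. It gives the time, the measured TCP pose, the force and the opening at its end, in the units of the state.
- manip.sense(): the state, without advancing time (a new reading comes with each control period).
- vision.snapshot(name): name is "side" or "top"; returns a dict with "pixels" (384x512x3 uint8, red, green, blue), "intrinsics" (3x3 intrinsics, pixels), "dist" ([k1, k2, p1, p2, k3] as OpenCV has them; the pictures are not rectified), "R" (3x3) and "t" (3): a world point X has camera coordinates R X + t. Camera axes: x right, y down, z forward; pixel columns grow to the right and rows downward; lengths in m; the calibration is good to about 2 mm. A picture is of the moment at which its call begins. There is no depth.
- manip.sign_off(): hands the job in, once; it reports no verdict.
The state is a dict: "t": time; "q": joint angles; "qd": joint speeds; "tau": joint torques, N m; "tcp_pos": TCP position; "tool_rot": TCP orientation; "force": force on the tool from outside, world axes, zero at the start; "ft_torque": the same for the moment, N m; "finger_gap": opening from 0.0 (shut) to 1.0 (fully open).
Only numpy, scipy, OpenCV 4.12 (cv2) and the standard library are available. Lean on these libraries where they do the work, as an engineer would, in place of code of your own. Each camera call takes 0.05 s, during which the arm holds its last target.

## Task

Get the pastry table ready for the banquet. Build the tier stand: thread the large tray, then the medium, then the small one down the post by their hubs, each fully home and level on the one below; and take every pair of tongs out of the dishwasher basket and hang it astride the bar between its two posts, bend on the bar and one arm on each side, at rest. Leave the carafe, the stack of plates, the tumbler and the candle glass where they are.

Things in the scene. Friction and masses are not known exactly. Their poses are not given: they have to be found in the camera images.
- stand: Tier stand: fixed brass foot, 140 mm across, 14 mm high at its middle boss (44 mm across), with an upright post of 14 mm diameter rising from its centre to 120 mm above the table, the last 10 mm tapering to 6 mm. Origin: centre of its underside on the table.
- stand_seat (a point): Point on the post's axis at the top of the foot's boss, 14 mm above the table: the large tray's underside rests here. The post ends 106 mm above it. The medium tray's underside rests on the large tray's hub, 50 mm above this point, the small tray's on the medium one's hub, 90 mm above this point. z up.
- tray_large: Large round brass tray, 170 mm across, floor 4 mm thick, rim 8 mm high; an open hub tube of 32 mm outer diameter rises from its centre to 50 mm above the underside. A 19 mm bore runs right through hub and floor. Pick it up by the hub. Lies right way up on the table near the stand. Origin: centre of the underside; z up along the hub.
- tray_medium: Medium round brass tray, 140 mm across, floor 4 mm thick, rim 8 mm high; an open hub tube of 32 mm outer diameter rises from its centre to 40 mm above the underside. A 19 mm bore runs right through hub and floor. Pick it up by the hub. Lies right way up on the table near the stand. Origin: centre of the underside; z up along the hub.
- tray_small: Small round brass tray, 114 mm across, floor 4 mm thick, rim 8 mm high; an open hub tube of 32 mm outer diameter rises from its centre to 34 mm above the underside. A 19 mm bore runs right through hub and floor. Pick it up by the hub. Lies right way up on the table near the stand. Origin: centre of the underside; z up along the hub.
- bar_top (a point): Tong bar: fixed level steel bar 12 mm thick on two posts of 14 mm diameter, 260 mm apart (axes), with flanges 56 mm across; open below and on both sides. This point: upper side of the bar, midway between the posts, 190 mm above the table. y runs along the bar, x across it, z up.
- basket: Dishwasher flatware basket, grey plastic, fixed, open on top: 92 (x) by 204 (y) by 70 mm high, walls and floor 4 mm. Five compartments, 84 by 36 mm, in a row along its y, 40 mm apart, the third at its middle; at most one pair of tongs in each, arms apart along the basket's x. Origin: centre of its underside.
- tongs1: Rigid one-piece steel tongs, 110 g, upside-down U of strip 26 mm wide, 3 mm thick: 32 mm over the bend (26 inside), arms parallel for the top 42 mm, then spreading to 65 mm at the jaws (28 mm wide). Stand jaws down in the basket. Origin: midway between the jaw tips; inner top of the bend 138 mm above it, outer top 141. x from arm to arm, y along the strip's width, z up to the bend. None if absent.
- tongs2: Tongs exactly like tongs1, in another compartment; origin and axes alike. None if absent.
- tongs3: Tongs exactly like tongs1, in another compartment; origin and axes alike. None if absent.
- tongs4: Tongs exactly like tongs1, in another compartment; origin and axes alike. None if absent.
- tongs5: Tongs exactly like tongs1, in another compartment; origin and axes alike. None if absent.
- carafe: Bystander: glass carafe of red juice, 80 mm across, 215 mm high, at the left edge of the work. Origin: centre of its underside.
- plates: Bystander: stack of five white dessert plates, 150 mm across, about 41 mm high, at the right edge of the work. Origin: centre of its underside.
- tumbler: Bystander: water glass 74 mm across, 85 mm high, beyond the bar. Origin: centre of its underside.
- candle: Bystander: amber candle glass 76 mm across, 70 mm high, beyond the bar. Origin: centre of its underside.
Things that resemble listed ones, but are neither listed nor needed, are in the scene too. What is shaped like the tongs1 but yellow is not meant. Leave any yellow look-alike of the tongs3 alone.

How it is judged:
By the outcome, as a careful person would: the job done as asked, in the order asked, and still so for the second after the job is handed in, with the robot touching nothing.
Of tongs1, tongs2, tongs3, tongs4, tongs5 only 3 to 5 are there at a start; the rules pass over those that are not, and their reading is None.
At some moment in a run one of tray_large, tray_medium, tray_small may be knocked a few centimetres aside while the robot is not near it.
It also fails if it takes over 210 s, if anything falls off the work surface, if the arm or the gripper's body presses on something with over 40 N, if the wrist force passes 120 N, or if a joint passes its speed limit or range.

## Working session

There is one attempt and no reset: what is moved stays moved. The work goes in short steps, Python scripts to look and compute and a shell command to move; the robot and the scene stay as the last step left them, time stands still between calls to the robot, and variables do not carry over. Pictures are saved under pics/ and viewed, and the job is handed in when it is done.

```bash
ls; mkdir -p pics
python3 - <<'E'
from station import manip, vision
import cv2
print(manip.sense(), manip.grip_depth)
for n in("side","top"):
    s=vision.snapshot(n); cv2.imwrite(f"pics/{n}0.png",s["pixels"][:,:,::-1]); print(n,s["intrinsics"],s["dist"],s["R"],s["t"])
E
```

```text
pics
{'t': 0.0, 'q': array([ 1.17049168e+00,  5.28504920e-01,  1.43392809e+00,  1.11440495e-05,
        1.18139682e+00, -1.78502130e-01]), 'qd': array([ 1.28597043e-04,  4.82990375e-04,  9.58225357e-04,  4.96521837e-05,
       -7.93646045e-04,  2.92973109e-04]), 'tau': array([ 8.37214830e-04, -4.42352629e+01, -1.78027761e+01, -1.38029727e-04,
        8.31971382e-03,  1.05329795e-05]), 'tcp_pos': array([0.13717301, 0.60901244, 0.23030162]), 'tool_rot': array([ 1.10676109e-01,  9.93855899e-01, -1.07060190e-03, -3.24161896e-04]), 'force': array([-0.14628528, -0.12027244,  0.34489991]), 'ft_torque': array([ 0.0569267 ,  0.00268925, -0.01116092]), 'finger_gap': 0.9987381359163928} 0.0187
side [[411.4464769    0.         250.23456631]
 [  0.         411.4464769  180.02446745]
 [  0.           0.           1.        ]] [-0.12454325  0.          0.          0.          0.        ] [[ 0.75379425 -0.65705426  0.00859778]
 [-0.35357773 -0.41659517 -0.83751493]
 [ 0.55387454  0.62827396 -0.5463468 ]] [-0.46654116  0.2613058   1.3350201 ]
top [[474.79324359   0.         263.03375765]
 [  0.         474.79324359 191.63873217]
 [  0.           0.           1.        ]] [-0.11403215  0.          0.          0.          0.        ] [[-0.02729679 -0.99955649 -0.01190423]
 [-0.98059347  0.02908798 -0.19388229]
 [ 0.19414257  0.00638084 -0.98095257]] [-0.0670897   0.56015438  1.72639847]
```

View pics/side0.png

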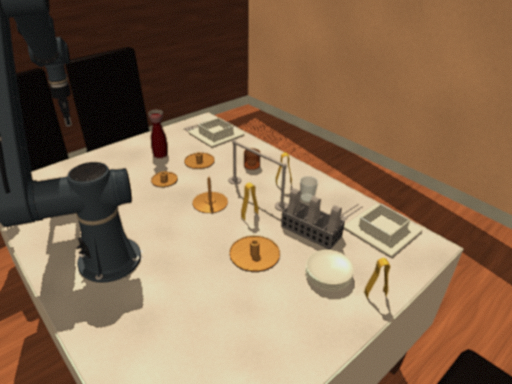

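View pics/top0.png

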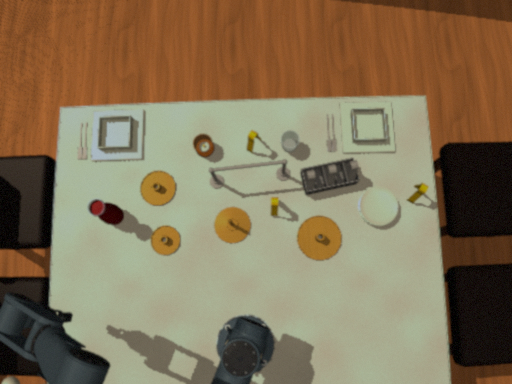

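The side view shows the stand (209,200), the large tray (255,253), the medium (200,160), the small (164,180), the bar (235–285,145–200) and the basket (313,225). Yellow look-alike tongs stand at (250,203), (285,165) and (378,278). In the top view these are the stand (233,225), large (320,238), medium (158,188), small (166,240) and basket (330,176), with the yellow tongs at (255,137), (275,207) and (421,190).

Next, close crops.

Run:
```python
import cv2
a=cv2.imread("pics/side0.png"); b=cv2.imread("pics/top0.png")
cv2.imwrite("pics/c1.png",cv2.resize(a[130:260,220:360],None,fx=5,fy=4.6,interpolation=cv2.INTER_CUBIC))
cv2.imwrite("pics/c2.png",cv2.resize(b[120:220,200:370],None,fx=4.7,fy=4.7,interpolation=cv2.INTER_CUBIC))
```

```text
(no output)
```

View pics/c1.png

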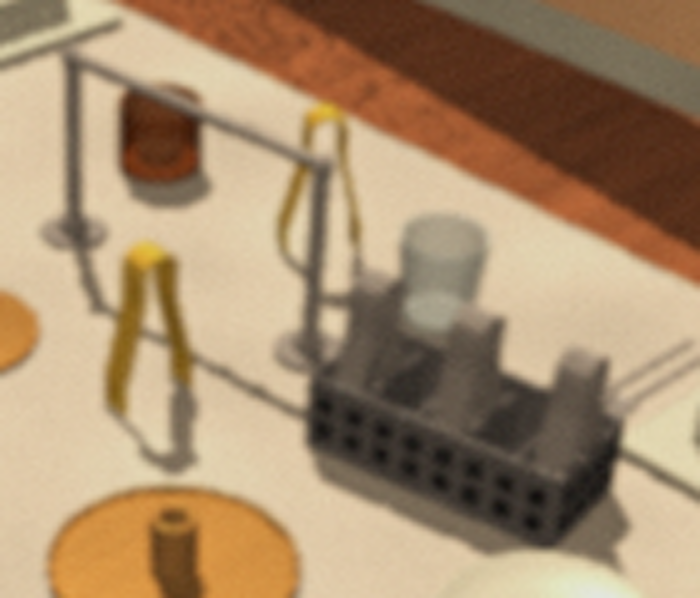

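View pics/c2.png

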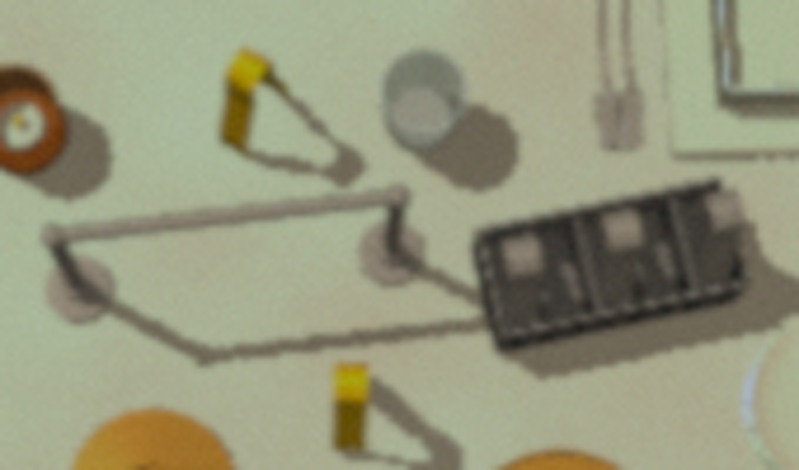

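The basket holds three grey tongs, with bends at top px (311,174), (333,169) and (354,165). Their 80 mm spacing puts them in compartments 1, 3 and 5. The three look-alikes standing on the table are yellow and excluded. Now I'll measure everything.

```bash
cat > h.py <<'E'
import numpy as np, cv2
from scipy.optimize import least_squares
from scipy.spatial.transform import Rotation as Ro
from station import manip, vision
def ray(s,px):
    u=cv2.undistortPoints(np.array(px,float).reshape(-1,1,2),s["intrinsics"],np.array(s["dist"])).reshape(-1,2)
    d=np.c_[u,np.ones(len(u))]@s["R"]
    return -s["R"].T@s["t"], d/np.linalg.norm(d,axis=1)[:,None]
def plane(s,px,z):
    c,d=ray(s,px); return c+d*((z-c[2])/d[:,2])[:,None]
def tri(s1,p1,s2,p2):
    A=np.zeros((3,3));b=np.zeros(3);L=[]
    for s,p in((s1,p1),(s2,p2)):
        c,d=ray(s,[p]);d=d[0];M=np.eye(3)-np.outer(d,d);A+=M;b+=M@c;L.append((c,M))
    X=np.linalg.solve(A,b); return X,[np.linalg.norm(M@(X-c)) for c,M in L]
def proj(s,X):
    X=np.array(X,float).reshape(-1,3);return cv2.projectPoints(X,cv2.Rodrigues(s["R"])[0],s["t"],s["intrinsics"],np.array(s["dist"]))[0].reshape(-1,2)
def circ(P):
    f=lambda v:np.hypot(P[:,0]-v[0],P[:,1]-v[1])-v[2]
    r=least_squares(f,[*P[:,:2].mean(0),.07],loss='soft_l1',f_scale=.002);return r.x
def brass(im):
    h=cv2.cvtColor(im,cv2.COLOR_RGB2HSV); return cv2.inRange(h,(8,130,90),(24,255,255))
def trays(s,zr=0.008):
    m=brass(s["pixels"]);m=cv2.morphologyEx(m,cv2.MORPH_CLOSE,np.ones((3,3)))
    out=[]
    for c in cv2.findContours(m,cv2.RETR_EXTERNAL,cv2.CHAIN_APPROX_NONE)[0]:
        if cv2.contourArea(c)<150: continue
        h=cv2.convexHull(c).reshape(-1,2)
        out.append((c.reshape(-1,2).mean(0).round(),circ(plane(s,c.reshape(-1,2),zr)).round(4)))
    return out
def go(pos,yaw=None):
    """offset (mm, tool axes) and angular z (deg) from measured pose to world pos; yaw = world angle of tool y, tool down"""
    st=manip.sense();R=Ro.from_quat(st["tool_rot"])
    print("offset",(R.inv().apply(np.array(pos)-st["tcp_pos"])*1000).round(1))
    if yaw is not None:
        ty=R.as_matrix()[:,1];a=np.degrees(np.arctan2(ty[1],ty[0]));d=(yaw-a+90)%180-90
        print("yaw now",a.round(1),"-> angular z",(-d).round(1),"q6",st["q"][5].round(2))
E
python3 - <<'E'
from h import *
S=vision.snapshot("side");T=vision.snapshot("top")
for n,s in(("side",S),("top",T)):
    for o in trays(s): print(n,o)
for z in(0.0,0.004,0.014): print()
print(tri(T,(311.3,174.3),S,(295,192)),tri(T,(332.9,168.8),S,(315.5,200)),tri(T,(353.8,164.8),S,(337,207.6)))
# bar ends
print(tri(T,(211.3,170),S,(234.3,142.5)),tri(T,(284.5,161.5),S,(284,165)))
E
python3 - <<'E'
import cv2
a=cv2.imread("pics/side0.png"); b=cv2.imread("pics/top0.png")
cv2.imwrite("pics/c3.png",cv2.resize(b[160:270,130:350],None,fx=3.6,fy=3.6,interpolation=cv2.INTER_CUBIC))
cv2.imwrite("pics/c4.png",cv2.resize(a[140:280,140:290],None,fx=4,fy=4,interpolation=cv2.INTER_CUBIC))
E
```

```text
side (array([ 25., 349.]), array([-0.3679, -0.1541,  0.0926]))
side (array([380., 277.]), array([ 0.5794, -0.5579,  0.1   ]))
side (array([  7., 271.]), array([-0.0802,  0.1485,  0.2342]))
side (array([254., 253.]), array([ 0.3831, -0.291 ,  0.0825]))
side (array([249., 200.]), array([0.376 , 0.1553, 0.2898]))
side (array([209., 198.]), array([0.4422, 0.038 , 0.0678]))
side (array([164., 179.]), array([0.3897, 0.2943, 0.0543]))
side (array([199., 160.]), array([0.5938, 0.325 , 0.0657]))
side (array([406., 225.]), array([ 0.4553, -0.2564,  0.6995]))
side (array([239., 113.]), array([1.0684, 0.6123, 0.1039]))
side (array([398.,  81.]), array([ 4.2816, -0.1046,  2.989 ]))
top (array([ 30., 379.]), array([-0.1277,  0.8174,  0.0356]))
top (array([494., 379.]), array([-0.0404, -0.9247,  0.1422]))
top (array([ 18., 266.]), array([0.3087, 0.8831, 0.0737]))
top (array([165., 240.]), array([0.3912, 0.295 , 0.0535]))
top (array([319., 238.]), array([ 0.3842, -0.2895,  0.0809]))
top (array([232., 225.]), array([0.4431, 0.0387, 0.0658]))
top (array([158., 188.]), array([0.595 , 0.3267, 0.0658]))
top (array([205., 147.]), array([0.7531, 0.1432, 0.0341]))
top (array([257.,  66.]), array([ 0.254 , -0.0434,  1.1675]))



(array([ 0.59943056, -0.25849424,  0.13791082]), [np.float64(0.0005936113895866449), np.float64(0.0005936113895867517)]) (array([ 0.61738262, -0.33742035,  0.13853497]), [np.float64(0.000601383550600997), np.float64(0.0006013835506010034)]) (array([ 0.6311298 , -0.41526359,  0.14321082]), [np.float64(0.0022158083251644454), np.float64(0.002215808325164501)])
(array([0.61579531, 0.09578133, 0.18274864]), [np.float64(0.00027061877171295984), np.float64(0.00027061877171284085)]) (array([ 0.63702225, -0.1621161 ,  0.18842142]), [np.float64(4.89635075999949e-05), np.float64(4.8963507599867756e-05)])
```

View pics/c3.png

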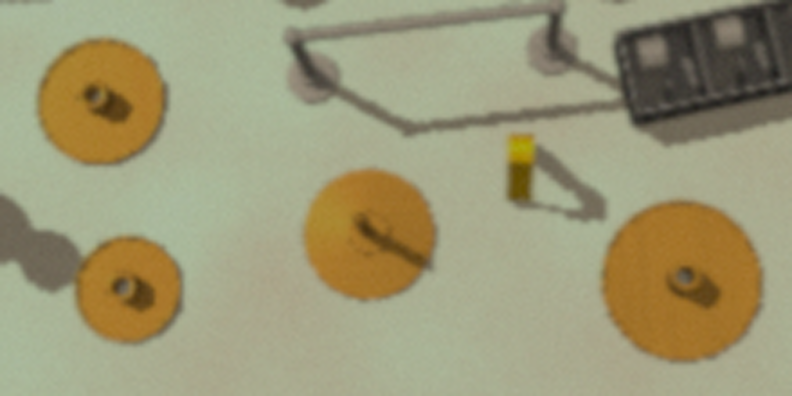

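View pics/c4.png

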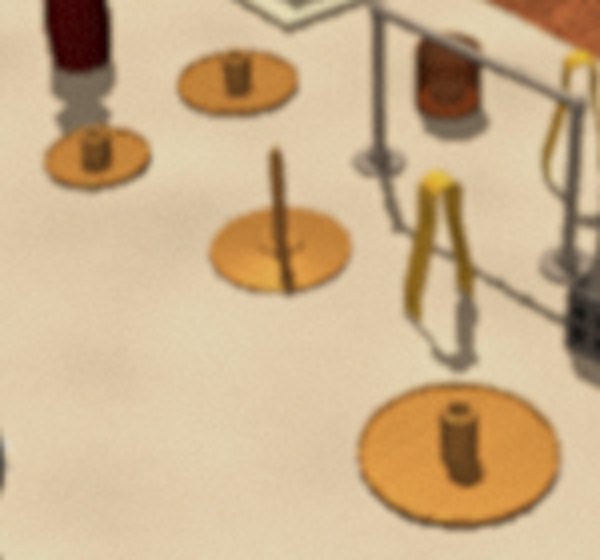

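The crops show the hubs and the post clearly: the post tip is at top px (231,221) and side px (209,177). I'll triangulate it and cross-check the hub tops.

Run:
```python
from h import *
S=vision.snapshot("side");T=vision.snapshot("top")
print("post",tri(T,(230.8,221),S,(209,177.7)))
print("foot top z.004",[o for o in trays(T,.005) if abs(o[0][0]-232)<5],[o for o in trays(S,.005) if abs(o[0][0]-209)<5])
f=lambda x,y:(130+x/3.6-.4,160+y/3.6-.4)
g=lambda x,y:(140+x/4-.4,140+y/4-.4)
print("L",tri(T,f(686,275),S,g(459,411)),plane(T,[f(686,275)],.05),plane(S,[g(459,411)],.05))
print("M",tri(T,f(97,95),S,g(238,57)));print("S",tri(T,f(122,287),S,g(96,134)))
for z,r in((.12,0),):print(proj(T,[.443,.0385,.12]),proj(S,[.443,.0385,.12]))
# yellow, carafe
print("Y",plane(T,[f(521,145)],.141))
st=manip.sense();print(st["tcp_pos"]); go([.137,.61,.35],None); go([.384,-.290,.25],0)
```

```text
post (array([0.44225779, 0.03443195, 0.11844896]), [np.float64(0.0005587789678200257), np.float64(0.0005587789678199212)])
foot top z.004 [(array([232., 225.]), array([0.4435, 0.039 , 0.066 ]))] [(array([209., 198.]), array([0.4448, 0.0414, 0.0682]))]
L (array([ 0.38502048, -0.28906608,  0.05047499]), [np.float64(0.0006278741069448913), np.float64(0.000627874106944893)]) [[ 0.38558633 -0.28948411  0.05      ]] [[ 0.38480076 -0.28839181  0.05      ]]
M (array([0.59499578, 0.32327541, 0.04050537]), [np.float64(0.00017265682185880452), np.float64(0.0001726568218586129)])
S (array([0.39160393, 0.29497948, 0.03455069]), [np.float64(0.000989946073295392), np.float64(0.0009899460732954355)])
[[229.70568519 220.63248988]] [[208.34946822 176.85526425]]
Y [[ 0.50987388 -0.12283698  0.141     ]]
[0.13739857 0.6094732  0.23095545]
offset [   0.5    0.3 -119. ]
offset [-438.5 -823.2  -18.5]
yaw now 77.3 -> angular z 77.3 q6 -0.18
```

Run:
```python
from h import *
go([.137,.61,.34],0);go([.45,.25,.34],0);go([.45,-.1,.3],0);go([.385,-.289,.20],0)
```

```text
offset [   0.5    0.3 -109. ]
yaw now 77.3 -> angular z 77.3 q6 -0.18
offset [-384.  -282.  -108.9]
yaw now 77.3 -> angular z 77.3 q6 -0.18
offset [-461.  -623.4  -68.7]
yaw now 77.3 -> angular z 77.3 q6 -0.18
offset [-439.2 -822.    31.5]
yaw now 77.3 -> angular z 77.3 q6 -0.18
```

```bash
python3 -m crank '[{"grip":0,"offset":[0,0,-40],"angular":[0,0,0]},{"grip":0,"offset":[0,0,-80],"angular":[0,0,8]},{"grip":0,"offset":[0,0,-109],"angular":[0,0,16]},{"grip":0,"offset":[-40,-30,-109],"angular":[0,0,24]},{"grip":0,"offset":[-80,-60,-109],"angular":[0,0,32]},{"grip":0,"offset":[-120,-90,-109],"angular":[0,0,40]},{"grip":0,"offset":[-160,-118,-109],"angular":[0,0,48]},{"grip":0,"offset":[-200,-147,-109],"angular":[0,0,56]},{"grip":0,"offset":[-240,-176,-109],"angular":[0,0,64]},{"grip":0,"offset":[-280,-206,-109],"angular":[0,0,72]}]'
python3 - <<'E'
from h import *
go([.45,.25,.34],0);go([.45,-.1,.3],0);go([.385,-.289,.20],0)
E
```

```text
t: 1.3
tcp_pos: [0.3662, 0.3456, 0.3405]
tool_rot: [0.676, 0.737, 0.0, 0.0]
force: [1.1, -0.2, 0.1]
finger_gap: 1.0
offset [-102.5   75.1    0.5]
yaw now 5.0 -> angular z 5.0 q6 0.45
offset [-451.2   44.7   40.4]
yaw now 5.0 -> angular z 5.0 q6 0.45
offset [-633.8  -36.5  140.3]
yaw now 5.0 -> angular z 5.0 q6 0.45
```

```bash
python3 -m crank '[{"grip":0,"offset":[-48,20,0],"angular":[0,0,5]},{"grip":0,"offset":[-96,45,0],"angular":[0,0,5]},{"grip":0,"offset":[-144,55,0],"angular":[0,0,5]},{"grip":0,"offset":[-192,60,0],"angular":[0,0,5]},{"grip":0,"offset":[-240,65,5],"angular":[0,0,5]},{"grip":0,"offset":[-288,65,15],"angular":[0,0,5]},{"grip":0,"offset":[-336,60,25],"angular":[0,0,5]},{"grip":0,"offset":[-384,55,35],"angular":[0,0,5]},{"grip":0,"offset":[-432,48,40],"angular":[0,0,5]},{"grip":0,"offset":[-475,30,40],"angular":[0,0,5]}]'; python3 -m crank '[{"grip":0.3,"offset":[-45,-20,10],"angular":[0,0,0]},{"grip":0.3,"offset":[-90,-40,30],"angular":[0,0,0]},{"grip":0.3,"offset":[-130,-55,50],"angular":[0,0,0]},{"grip":0.3,"offset":[-150,-65,70],"angular":[0,0,0]},{"grip":0.3,"offset":[-155,-65,100],"angular":[0,0,0]},{"grip":0.3,"offset":[-155,-65,100],"angular":[0,0,0]},{"grip":0.3,"offset":[-155,-65,100],"angular":[0,0,0]}]'
python3 - <<'E'
from h import *
T=vision.snapshot("top");print(trays(T))
go([.385,-.289,.20],0);go([.385,-.289,.12],0)
E
```

```text
t: 2.3
tcp_pos: [0.4391, -0.1255, 0.2998]
tool_rot: [0.705, 0.709, 0.0, 0.0]
force: [0.3, -0.2, 0.3]
finger_gap: 0.996
t: 3.0
tcp_pos: [0.3746, -0.2781, 0.2004]
tool_rot: [0.705, 0.709, 0.0, -0.001]
force: [0.5, -0.1, 0.7]
finger_gap: 0.699
[(array([ 31., 379.]), array([-0.0542,  0.8139,  0.0865])), (array([479., 373.]), array([-0.0458, -0.887 ,  0.1349])), (array([ 24., 262.]), array([0.3158, 0.8549, 0.0942])), (array([474., 251.]), array([ 0.3249, -0.9138,  0.0972])), (array([165., 240.]), array([0.3913, 0.2949, 0.0534])), (array([232., 215.]), array([0.4426, 0.0389, 0.0637])), (array([158., 188.]), array([0.595 , 0.3267, 0.0659])), (array([440., 198.]), array([ 0.308 , -5.648 ,  4.8846])), (array([204., 145.]), array([0.7599, 0.1469, 0.0399])), (array([254.,  66.]), array([ 0.261 , -0.0321,  1.1583]))]
offset [-10.8   9.7   1.1]
yaw now 0.3 -> angular z 0.3 q6 -0.88
offset [-10.7   9.7  81.1]
yaw now 0.3 -> angular z 0.3 q6 -0.88
```

```bash
python3 -m crank '[{"grip":0.3,"offset":[-5,5,20],"angular":[0,0,0]},{"grip":0.3,"offset":[-11,10,60],"angular":[0,0,0]},{"grip":0.3,"offset":[-11,10,100],"angular":[0,0,0]},{"grip":0.3,"offset":[-11,10,120],"angular":[0,0,0]},{"grip":0.3,"offset":[-11,10,120],"angular":[0,0,0]},{"grip":0.3,"offset":[-11,10,120],"angular":[0,0,0]}]' 60
python3 - <<'E'
from h import *
S=vision.snapshot("side");cv2.imwrite("pics/s1.png",cv2.resize(S["pixels"][150:300,190:340,::-1],None,fx=4,fy=4,interpolation=2))
print(manip.sense()["tcp_pos"]);go([.385,-.289,.037],0)
E
```

```text
t: 3.65
tcp_pos: [0.3859, -0.2896, 0.0816]
tool_rot: [0.705, 0.709, -0.0, 0.001]
force: [0.7, 0.3, 0.6]
finger_gap: 0.7
[ 0.38611465 -0.29001135  0.08203339]
offset [ 1.1 -1.2 45. ]
yaw now 0.4 -> angular z 0.4 q6 -0.88
```

View pics/s1.png

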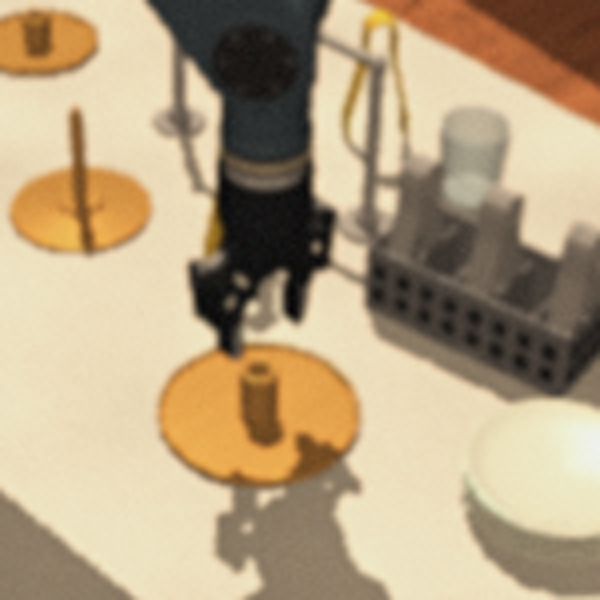

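The open gripper stands over the large hub (crop 258,372). The yellow tongs are well behind it. Descending and gripping.

```bash
python3 -m crank '[{"grip":0.3,"offset":[1,-1,15],"angular":[0,0,0]},{"grip":0.3,"offset":[1,-1,30],"angular":[0,0,0]},{"grip":0.3,"offset":[1,-1,45],"angular":[0,0,0]},{"grip":0.3,"offset":[1,-1,45],"angular":[0,0,0]},{"grip":0.7,"offset":[1,-1,45],"angular":[0,0,0]},{"grip":0.8,"offset":[1,-1,45],"angular":[0,0,0]},{"grip":0.8,"offset":[1,-1,45],"angular":[0,0,0]},{"grip":0.8,"offset":[1,-1,45],"angular":[0,0,0]},{"grip":0.8,"offset":[1,-1,45],"angular":[0,0,0]}]' 70;  python3 -m crank '[{"grip":0.8,"offset":[0,0,-10],"angular":[0,0,0]},{"grip":0.8,"offset":[0,0,-30],"angular":[0,0,0]},{"grip":0.8,"offset":[0,0,-60],"angular":[0,0,0]},{"grip":0.8,"offset":[0,0,-100],"angular":[0,0,0]},{"grip":0.8,"offset":[0,0,-140],"angular":[0,0,0]},{"grip":0.8,"offset":[0,0,-175],"angular":[0,0,0]},{"grip":0.8,"offset":[0,0,-190],"angular":[0,0,0]},{"grip":0.8,"offset":[0,0,-190],"angular":[0,0,0]}]'
python3 - <<'E'
from h import *
print(manip.sense()["tcp_pos"]);go([.443,.036,.245],0)
S=vision.snapshot("side");cv2.imwrite("pics/s2.png",cv2.resize(S["pixels"][100:300,140:340,::-1],None,fx=3,fy=3,interpolation=2))
E
```

```text
t: 4.6
tcp_pos: [0.3849, -0.2894, 0.0372]
tool_rot: [0.705, 0.709, -0.0, 0.002]
force: [0.8, 1.0, 7.0]
finger_gap: 0.332
t: 5.4
tcp_pos: [0.3845, -0.2891, 0.2283]
tool_rot: [0.705, 0.709, -0.0, 0.003]
force: [-0.2, -0.3, -4.1]
finger_gap: 0.334
[ 0.38448641 -0.28910921  0.22831565]
offset [324.7  60.3 -18. ]
yaw now 0.3 -> angular z 0.3 q6 -0.88
```

View pics/s2.png

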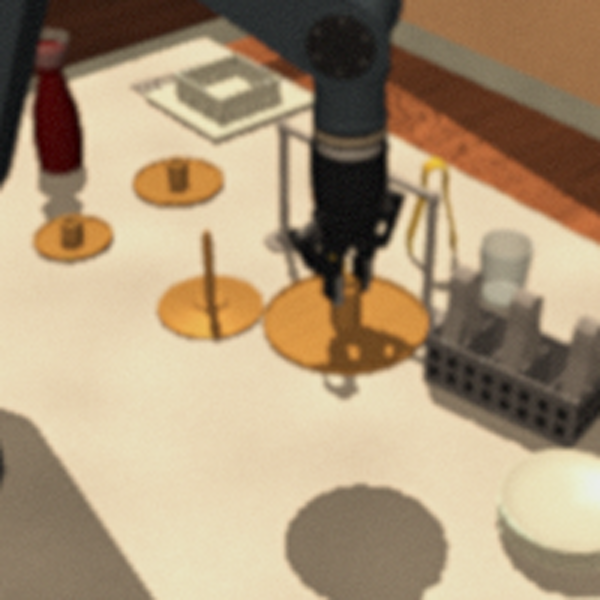

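The large tray is held level by its hub at crop (347,285). It rides clear of the yellow tongs. Carrying it to the post.

```bash
python3 -m crank '[{"grip":0.8,"offset":[15,3,-5],"angular":[0,0,0]},{"grip":0.8,"offset":[50,10,-10],"angular":[0,0,0]},{"grip":0.8,"offset":[95,18,-10],"angular":[0,0,0]},{"grip":0.8,"offset":[140,27,-10],"angular":[0,0,0]},{"grip":0.8,"offset":[185,35,-10],"angular":[0,0,0]},{"grip":0.8,"offset":[230,44,-10],"angular":[0,0,0]},{"grip":0.8,"offset":[270,52,-10],"angular":[0,0,0]},{"grip":0.8,"offset":[305,58,-5],"angular":[0,0,0]},{"grip":0.8,"offset":[323,60,0],"angular":[0,0,0]},{"grip":0.8,"offset":[325,60,0],"angular":[0,0,0]}]'; python3 -m crank '[{"grip":0.8,"offset":[0,0,20],"angular":[0,0,0]},{"grip":0.8,"offset":[0,0,45],"angular":[0,0,0]},{"grip":0.8,"offset":[0,0,45],"angular":[0,0,0]},{"grip":0.8,"offset":[0,0,45],"angular":[0,0,0]}]'
python3 - <<'E'
from h import *
st=manip.sense();print(st["tcp_pos"],Ro.from_quat(st["tool_rot"]).as_matrix()[:,2])
z=st["tcp_pos"][2]-.037
for n in("side","top"):
    s=vision.snapshot(n);print(n,z,[o for o in trays(s,z+.008) if .05<o[1][2]<.1 and o[1][0]>.3])
    p=proj(s,st["tcp_pos"])[0].astype(int);c=s["pixels"][max(0,p[1]-50):p[1]+90,p[0]-70:p[0]+70,::-1]
    cv2.imwrite(f"pics/{n}3.png",cv2.resize(c,None,fx=4,fy=4,interpolation=2))
E
```

```text
t: 6.45
tcp_pos: [0.4395, 0.0401, 0.2234]
tool_rot: [0.704, 0.71, -0.002, -0.003]
force: [0.0, -0.5, -4.3]
finger_gap: 0.335
t: 6.85
tcp_pos: [0.4413, 0.0367, 0.1799]
tool_rot: [0.706, 0.709, -0.001, -0.001]
force: [0.1, -0.8, -3.4]
finger_gap: 0.333
[0.44125059 0.03671759 0.17985707] [-2.92709269e-03  3.56834151e-04 -9.99995652e-01]
side 0.1428570710721476 [(array([379., 277.]), array([ 0.4448, -0.6218,  0.0915])), (array([251., 160.]), array([0.5569, 0.0346, 0.0911]))]
top 0.1428570710721476 [(array([ 24., 262.]), array([0.3076, 0.7793, 0.0866])), (array([243., 224.]), array([0.4374, 0.0295, 0.0723])), (array([158., 188.]), array([0.5645, 0.2931, 0.0607]))]
```

View pics/side3.png

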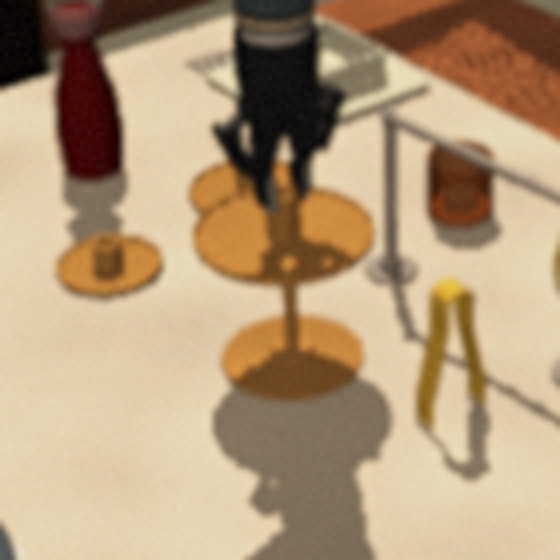

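View pics/top3.png

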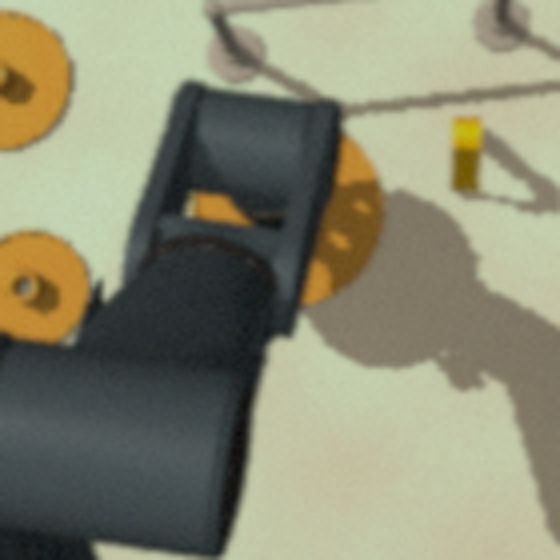

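Run:
```python
from h import *
st=manip.sense();print(st["tcp_pos"],st["force"])
s=vision.snapshot("side");im=s["pixels"].astype(int)
tc=st["tcp_pos"].copy();z=tc[2]-.037
cv2.imwrite("pics/s4.png",cv2.resize(s["pixels"][140:200,190:250,::-1],None,fx=10,fy=10,interpolation=2))
# lower rim contour pts fit
m=brass(s["pixels"])
P=[]
for u in range(198,240):
    col=np.where(m[160:175,u]>0)[0]
    sub=im[150:190,u]
    # bottom edge of tray: blue channel step from brass to table going down
    g=sub[:,2]; d=np.diff(g.astype(float)); 
    k=[i for i in range(10,30) if d[i]>0]
    i=10+int(np.argmax(d[8:32]))-2
    P.append((u,150+i+.5))
print(P)
# post profile at rows
for r in range(184,200,2):
    g=im[r,200:226].sum(1);print(r,g)
print(proj(s,[[.443,.0365,z_] for z_ in(.12,.07,.014)]))
```

```text
[0.44267049 0.03652988 0.18098296] [ 0.91258892  0.36851609 -2.80840474]
[(198, 181.5), (199, 181.5), (200, 162.5), (201, 163.5), (202, 163.5), (203, 163.5), (204, 163.5), (205, 181.5), (206, 178.5), (207, 161.5), (208, 176.5), (209, 176.5), (210, 176.5), (211, 181.5), (212, 181.5), (213, 181.5), (214, 181.5), (215, 181.5), (216, 181.5), (217, 181.5), (218, 181.5), (219, 181.5), (220, 181.5), (221, 180.5), (222, 180.5), (223, 179.5), (224, 179.5), (225, 178.5), (226, 177.5), (227, 177.5), (228, 176.5), (229, 174.5), (230, 173.5), (231, 172.5), (232, 180.5), (233, 180.5), (234, 181.5), (235, 181.5), (236, 181.5), (237, 158.5), (238, 164.5), (239, 165.5)]
184 [541 527 516 510 511 501 466 373 283 248 305 423 502 528 559 580 599 603
 605 617 626 616 621 625 623 618]
186 [609 617 621 613 616 613 578 476 313 236 308 464 588 620 611 611 610 613
 612 615 610 619 610 614 610 615]
188 [609 602 603 608 609 613 597 500 321 233 313 468 590 617 618 611 611 612
 605 606 612 610 608 614 608 614]
190 [604 602 612 611 614 608 588 523 351 233 283 444 569 599 601 593 608 599
 599 601 603 600 611 609 605 609]
192 [593 582 559 529 508 482 461 402 289 215 230 313 411 445 447 452 469 486
 510 534 557 568 581 594 604 608]
194 [444 422 402 389 388 395 384 345 273 222 219 281 364 398 388 382 390 387
 393 399 421 424 459 511 566 598]
196 [383 385 383 388 383 388 388 350 284 234 220 279 374 407 392 393 388 392
 387 391 384 394 399 395 440 497]
198 [392 399 382 395 396 399 411 379 300 235 228 299 397 407 398 382 401 398
 398 393 396 396 408 395 393 404]
[[208.66553822 177.07525464]
 [209.27841892 188.12141681]
 [209.94810052 200.03992686]]
```

View pics/s4.png

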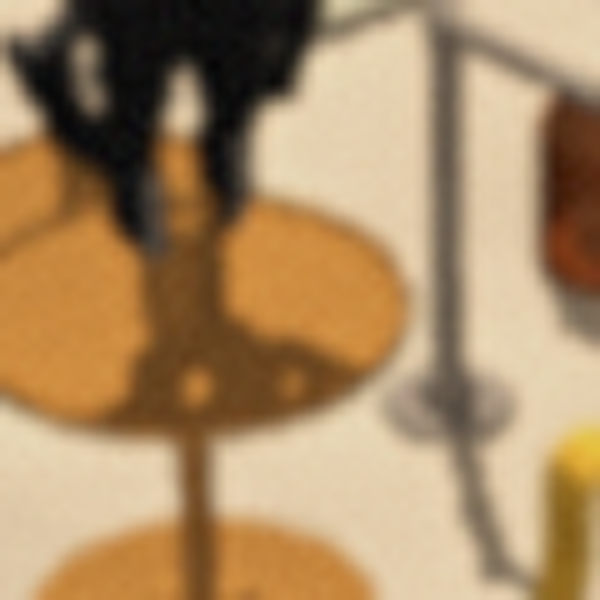

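In the side view the post axis (px 209.1 at row 188) extrapolates to 208.0 at the hub's row. The hub sits at about 207.9, so they are aligned. Threading slowly while watching the force.

```bash
python3 -m crank '[{"grip":0.8,"offset":[0,0,8],"angular":[0,0,0]},{"grip":0.8,"offset":[0,0,16],"angular":[0,0,0]},{"grip":0.8,"offset":[0,0,22],"angular":[0,0,0]},{"grip":0.8,"offset":[0,0,26],"angular":[0,0,0]},{"grip":0.8,"offset":[0,0,30],"angular":[0,0,0]},{"grip":0.8,"offset":[0,0,34],"angular":[0,0,0]},{"grip":0.8,"offset":[0,0,36],"angular":[0,0,0]},{"grip":0.8,"offset":[0,0,36],"angular":[0,0,0]}]'
```

```text
t: 7.8
tcp_pos: [0.4431, 0.037, 0.1442]
tool_rot: [0.705, 0.709, 0.001, 0.001]
force: [3.6, 1.7, -4.7]
finger_gap: 0.338
```

Run:
```python
from h import *
st=manip.sense();print(st["tcp_pos"],st["force"],st["ft_torque"],Ro.from_quat(st["tool_rot"]).as_matrix()[:,2])
```

```text
[0.44312492 0.037021   0.14422235] [ 3.60830706  1.72110267 -4.73749983] [ 0.37718065 -0.50574422  0.00145377] [ 1.93936731e-03  2.52218666e-04 -9.99998088e-01]
```

A small lateral force pushes the tray toward +x,+y. Yielding 1–2 mm that way and continuing.

```bash
python3 -m crank '[{"grip":0.8,"offset":[0.5,1,0],"angular":[0,0,0]},{"grip":0.8,"offset":[1,1.5,0],"angular":[0,0,0]},{"grip":0.8,"offset":[1,1.5,0],"angular":[0,0,0]},{"grip":0.8,"offset":[1,1.5,5],"angular":[0,0,0]},{"grip":0.8,"offset":[1,1.5,10],"angular":[0,0,0]},{"grip":0.8,"offset":[1,1.5,10],"angular":[0,0,0]}]'
```

```text
t: 8.4
tcp_pos: [0.4431, 0.038, 0.1336]
tool_rot: [0.705, 0.709, -0.0, -0.001]
force: [0.1, 0.3, -3.8]
finger_gap: 0.331
```

```bash
python3 -m crank '[{"grip":0.8,"offset":[0,0,10],"angular":[0,0,0]},{"grip":0.8,"offset":[0,0,20],"angular":[0,0,0]},{"grip":0.8,"offset":[0,0,30],"angular":[0,0,0]},{"grip":0.8,"offset":[0,0,40],"angular":[0,0,0]},{"grip":0.8,"offset":[0,0,50],"angular":[0,0,0]},{"grip":0.8,"offset":[0,0,60],"angular":[0,0,0]},{"grip":0.8,"offset":[0,0,68],"angular":[0,0,0]},{"grip":0.8,"offset":[0,0,74],"angular":[0,0,0]},{"grip":0.8,"offset":[0,0,77],"angular":[0,0,0]},{"grip":0.8,"offset":[0,0,77],"angular":[0,0,0]}]'
```

```text
t: 9.4
tcp_pos: [0.4435, 0.0379, 0.057]
tool_rot: [0.705, 0.709, -0.0, -0.0]
force: [-0.1, -0.0, -3.0]
finger_gap: 0.335
```

```bash
python3 -m crank '[{"grip":0.8,"offset":[0,0,2],"angular":[0,0,0]},{"grip":0.8,"offset":[0,0,3],"angular":[0,0,0]},{"grip":0.8,"offset":[0,0,4],"angular":[0,0,0]},{"grip":0.8,"offset":[0,0,4],"angular":[0,0,0]},{"grip":0.5,"offset":[0,0,4],"angular":[0,0,0]},{"grip":0.3,"offset":[0,0,4],"angular":[0,0,0]},{"grip":0.3,"offset":[0,0,4],"angular":[0,0,0]},{"grip":0.3,"offset":[0,0,4],"angular":[0,0,0]}]'; python3 -m crank '[{"grip":0.3,"offset":[0,0,-20],"angular":[0,0,0]},{"grip":0.3,"offset":[0,0,-60],"angular":[0,0,0]},{"grip":0.3,"offset":[0,0,-100],"angular":[0,0,0]},{"grip":0.3,"offset":[0,0,-140],"angular":[0,0,0]},{"grip":0.3,"offset":[0,0,-170],"angular":[0,0,0]},{"grip":0.3,"offset":[40,0,-190],"angular":[0,0,0]},{"grip":0.3,"offset":[80,0,-190],"angular":[0,0,0]},{"grip":0.3,"offset":[120,0,-190],"angular":[0,0,0]},{"grip":0.3,"offset":[160,0,-190],"angular":[0,0,0]}]'
python3 - <<'E'
from h import *
for n in("side","top"):
    s=vision.snapshot(n);print(n,[o for o in trays(s) if .05<o[1][2]<.1 and o[1][0]>.3])
    cv2.imwrite(f"pics/{n}5.png",cv2.resize(s["pixels"][120:280,130:300,::-1],None,fx=3.5,fy=3.5,interpolation=2))
go([.595,.326,.15],0)
E
```

```text
t: 10.2
tcp_pos: [0.4438, 0.0379, 0.0535]
tool_rot: [0.705, 0.709, 0.0, 0.0]
force: [0.3, -0.1, -0.1]
finger_gap: 0.701
t: 11.1
tcp_pos: [0.4425, 0.1993, 0.2438]
tool_rot: [0.705, 0.709, 0.0, 0.0]
force: [-0.2, 0.1, -0.2]
finger_gap: 0.698
side [(array([209., 197.]), array([0.4512, 0.0512, 0.0845])), (array([164., 179.]), array([0.3897, 0.2945, 0.0542])), (array([199., 160.]), array([0.5946, 0.3253, 0.0651]))]
top [(array([ 24., 263.]), array([0.3153, 0.8557, 0.0938])), (array([497., 250.]), array([ 0.3124, -0.9787,  0.051 ])), (array([232., 225.]), array([0.4431, 0.0378, 0.082 ]))]
offset [122.5 153.9  93.9]
yaw now 0.6 -> angular z 0.6 q6 0.19
```

View pics/side5.png

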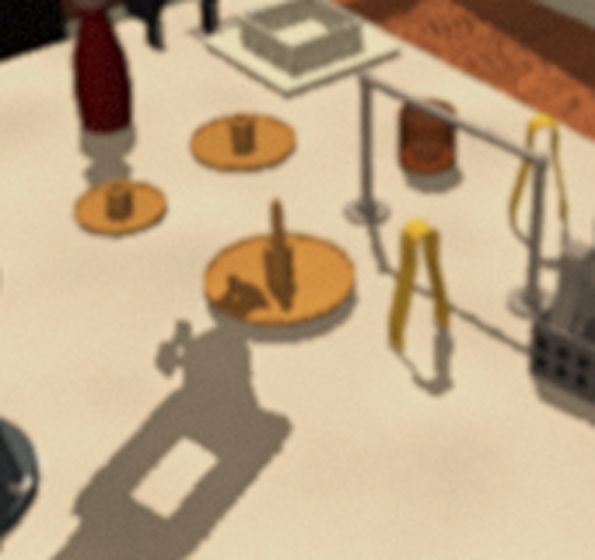

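View pics/top5.png

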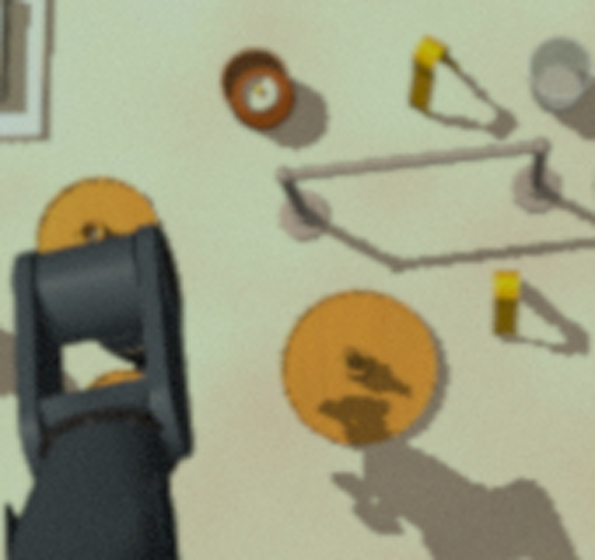

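The large tray is on the post and level. Next, the medium tray at side (199,160), with its hub at top px (156,186).

Run:
```python
from h import *
s=vision.snapshot("top");S=vision.snapshot("side")
print(plane(s,[(130+93/3.5-.4,120+231/3.5-.4)],.04), plane(S,[(130+242/3.5-.4,120+118/3.5-.4)],.04))
print([o for o in trays(S,.022)if .05<o[1][2]<.1 and o[1][0]>.3],[o for o in trays(s,.022)if .05<o[1][2]<.1 and o[1][0]>.3])
```

```text
[[0.59652092 0.32495491 0.04      ]] [[0.59724829 0.32903357 0.04      ]]
[(array([209., 197.]), array([0.4402, 0.0352, 0.0832])), (array([164., 179.]), array([0.3796, 0.2747, 0.0536])), (array([199., 160.]), array([0.5814, 0.3053, 0.0643])), (array([251., 160.]), array([0.6992, 0.2054, 0.0987]))] [(array([ 24., 263.]), array([0.3145, 0.8484, 0.0931])), (array([497., 249.]), array([ 0.3113, -0.9738,  0.052 ])), (array([232., 225.]), array([0.4413, 0.0367, 0.0813]))]
```

```bash
python3 -m crank '[{"grip":0.3,"offset":[40,50,0],"angular":[0,0,0]},{"grip":0.3,"offset":[75,95,10],"angular":[0,0,0]},{"grip":0.3,"offset":[105,135,20],"angular":[0,0,0]},{"grip":0.3,"offset":[123,154,40],"angular":[0,0,0]},{"grip":0.3,"offset":[123,154,80],"angular":[0,0,0]},{"grip":0.3,"offset":[123,154,110],"angular":[0,0,0]},{"grip":0.3,"offset":[123,154,130],"angular":[0,0,0]},{"grip":0.3,"offset":[123,154,150],"angular":[0,0,0]},{"grip":0.3,"offset":[123,154,150],"angular":[0,0,0]},{"grip":0.3,"offset":[123,154,150],"angular":[0,0,0]}]'
python3 - <<'E'
from h import *
s=vision.snapshot("side")
cv2.imwrite(f"pics/s6.png",cv2.resize(s["pixels"][100:200,150:250,::-1],None,fx=6,fy=6,interpolation=2))
go([.595,.325,.022],0)
E
```

```text
t: 12.3
tcp_pos: [0.5965, 0.3202, 0.0931]
tool_rot: [0.706, 0.708, -0.001, -0.0]
force: [0.7, -0.9, -0.1]
finger_gap: 0.702
offset [ 4.2 -2.2 72.2]
yaw now 0.2 -> angular z 0.2 q6 0.32
```

View pics/s6.png

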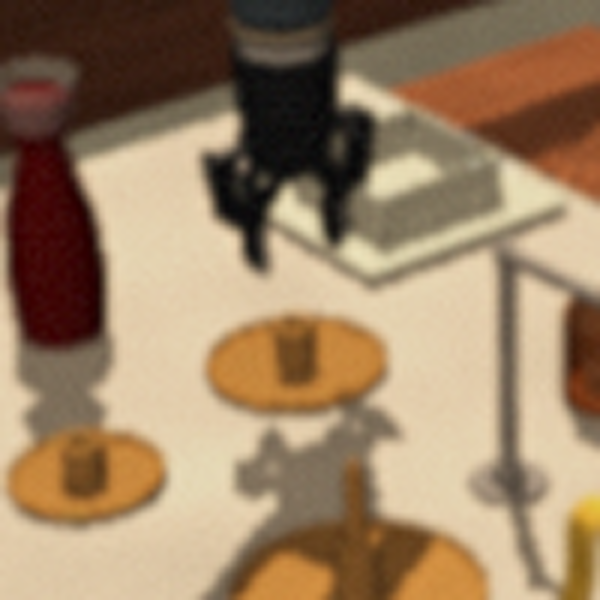

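The gripper is above the medium hub (crop 295,325), with the carafe well to the left. Gripping it.

```bash
python3 -m crank '[{"grip":0.3,"offset":[4,-1,25],"angular":[0,0,0]},{"grip":0.3,"offset":[4,-1,50],"angular":[0,0,0]},{"grip":0.3,"offset":[4,-1,71],"angular":[0,0,0]},{"grip":0.3,"offset":[4,-1,71],"angular":[0,0,0]},{"grip":0.7,"offset":[4,-1,71],"angular":[0,0,0]},{"grip":0.8,"offset":[4,-1,71],"angular":[0,0,0]},{"grip":0.8,"offset":[4,-1,71],"angular":[0,0,0]},{"grip":0.8,"offset":[4,-1,71],"angular":[0,0,0]},{"grip":0.8,"offset":[4,-1,71],"angular":[0,0,0]}]' 70; python3 -c "
from h import *
print(manip.sense()['tcp_pos'])";  python3 -m crank '[{"grip":0.8,"offset":[0,0,-10],"angular":[0,0,0]},{"grip":0.8,"offset":[0,0,-30],"angular":[0,0,0]},{"grip":0.8,"offset":[0,0,-60],"angular":[0,0,0]},{"grip":0.8,"offset":[0,0,-100],"angular":[0,0,0]},{"grip":0.8,"offset":[0,0,-140],"angular":[0,0,0]},{"grip":0.8,"offset":[0,0,-165],"angular":[0,0,0]},{"grip":0.8,"offset":[0,0,-170],"angular":[0,0,0]},{"grip":0.8,"offset":[0,0,-170],"angular":[0,0,0]}]'
python3 - <<'E'
from h import *
st=manip.sense();print(st["tcp_pos"],st["force"]);go([.4435,.038,.165],0)
z=st["tcp_pos"][2]-.022
S=vision.snapshot("side");print([o for o in trays(S,z+.008)if .05<o[1][2]<.1 and o[1][0]>.3])
cv2.imwrite("pics/s7.png",cv2.resize(S["pixels"][80:230,140:290,::-1],None,fx=4,fy=4,interpolation=2))
E
```

```text
t: 13.25
tcp_pos: [0.597, 0.3262, 0.025]
tool_rot: [0.705, 0.709, 0.002, 0.001]
force: [0.0, -0.5, 5.9]
finger_gap: 0.344
[0.59703451 0.32621447 0.02504386]
t: 14.05
tcp_pos: [0.5951, 0.3258, 0.1931]
tool_rot: [0.705, 0.709, 0.001, 0.0]
force: [-0.9, -0.2, -1.9]
finger_gap: 0.339
[0.59509727 0.32578381 0.19314366] [-0.92594646 -0.16183044 -1.93549509]
offset [-287.  -153.1   27.8]
yaw now 0.3 -> angular z 0.3 q6 0.33
[(array([379., 277.]), array([ 0.4189, -0.6378,  0.0871])), (array([209., 197.]), array([ 0.3163, -0.1451,  0.0696])), (array([196., 127.]), array([0.5872, 0.3177, 0.0651]))]
```

View pics/s7.png

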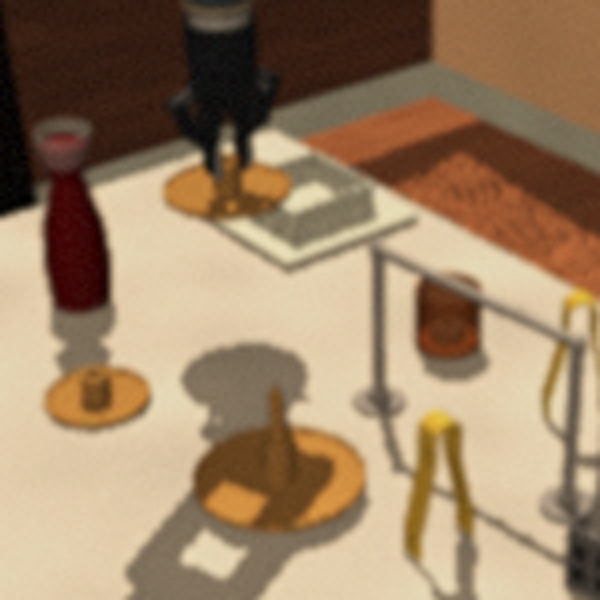

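The medium tray is held level (crop 230,190). Moving to the post.

```bash
python3 -m crank '[{"grip":0.8,"offset":[-15,-8,-3],"angular":[0,0,0]},{"grip":0.8,"offset":[-50,-27,-5],"angular":[0,0,0]},{"grip":0.8,"offset":[-93,-50,-5],"angular":[0,0,0]},{"grip":0.8,"offset":[-136,-73,-5],"angular":[0,0,0]},{"grip":0.8,"offset":[-179,-96,-5],"angular":[0,0,0]},{"grip":0.8,"offset":[-222,-118,-5],"angular":[0,0,0]},{"grip":0.8,"offset":[-258,-138,-5],"angular":[0,0,0]},{"grip":0.8,"offset":[-280,-150,0],"angular":[0,0,0]},{"grip":0.8,"offset":[-287,-153,10],"angular":[0,0,0]},{"grip":0.8,"offset":[-287,-153,15],"angular":[0,0,0]}]'; python3 -m crank '[{"grip":0.8,"offset":[0,0,0],"angular":[0,0,0]},{"grip":0.8,"offset":[0,0,0],"angular":[0,0,0]},{"grip":0.8,"offset":[0,0,0],"angular":[0,0,0]}]'
python3 - <<'E'
from h import *
st=manip.sense();print(st["tcp_pos"],st["force"]);go([.4435,.038,.165],0)
z=st["tcp_pos"][2]-.025
S=vision.snapshot("side");print([o for o in trays(S,z+.008)if .05<o[1][2]<.1 and o[1][0]>.3])
cv2.imwrite("pics/s8.png",cv2.resize(S["pixels"][120:220,160:260,::-1],None,fx=6,fy=6,interpolation=2))
E
```

```text
t: 15.1
tcp_pos: [0.4412, 0.0372, 0.1753]
tool_rot: [0.706, 0.708, -0.002, -0.002]
force: [0.2, 0.4, -1.8]
finger_gap: 0.345
t: 15.4
tcp_pos: [0.444, 0.0386, 0.1772]
tool_rot: [0.705, 0.709, 0.0, 0.0]
force: [0.2, 0.5, -1.9]
finger_gap: 0.342
[0.44403652 0.03857612 0.17722722] [ 0.23313609  0.45539231 -1.92206288]
offset [-0.6 -0.5 12.2]
yaw now 0.4 -> angular z 0.4 q6 -0.17
[(array([379., 277.]), array([ 0.4357, -0.6259,  0.091 ])), (array([251., 160.]), array([0.5437, 0.0225, 0.0915]))]
```

View pics/s8.png

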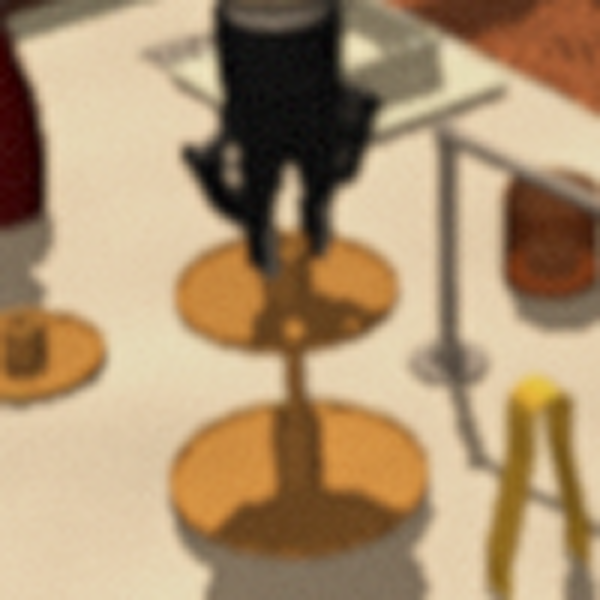

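```bash
python3 -m crank '[{"grip":0.8,"offset":[-0.5,0.3,10],"angular":[0,0,0]},{"grip":0.8,"offset":[-1,0.6,18],"angular":[0,0,0]},{"grip":0.8,"offset":[-1,0.6,26],"angular":[0,0,0]},{"grip":0.8,"offset":[-1,0.6,32],"angular":[0,0,0]},{"grip":0.8,"offset":[-1,0.6,38],"angular":[0,0,0]},{"grip":0.8,"offset":[-1,0.6,44],"angular":[0,0,0]},{"grip":0.8,"offset":[-1,0.6,44],"angular":[0,0,0]}]'
```

```text
t: 16.15
tcp_pos: [0.4437, 0.037, 0.1325]
tool_rot: [0.705, 0.709, -0.001, -0.001]
force: [-0.3, -1.5, -1.7]
finger_gap: 0.34
```

```bash
python3 -m crank '[{"grip":0.8,"offset":[-0.7,0,4],"angular":[0,0,0]},{"grip":0.8,"offset":[-0.7,0,10],"angular":[0,0,0]},{"grip":0.8,"offset":[-0.7,0,17],"angular":[0,0,0]},{"grip":0.8,"offset":[-0.7,0,24],"angular":[0,0,0]},{"grip":0.8,"offset":[-0.7,0,31],"angular":[0,0,0]},{"grip":0.8,"offset":[-0.7,0,36],"angular":[0,0,0]},{"grip":0.8,"offset":[-0.7,0,39],"angular":[0,0,0]},{"grip":0.8,"offset":[-0.7,0,41],"angular":[0,0,0]},{"grip":0.8,"offset":[-0.7,0,41],"angular":[0,0,0]}]'
```

```text
t: 17.05
tcp_pos: [0.4442, 0.0363, 0.0921]
tool_rot: [0.705, 0.709, -0.0, -0.0]
force: [0.5, -0.6, -1.7]
finger_gap: 0.347
```

```bash
python3 -m crank '[{"grip":0.8,"offset":[0,0,1],"angular":[0,0,0]},{"grip":0.8,"offset":[0,0,2],"angular":[0,0,0]},{"grip":0.8,"offset":[0,0,3],"angular":[0,0,0]},{"grip":0.8,"offset":[0,0,3],"angular":[0,0,0]}]'
```

```text
t: 17.45
tcp_pos: [0.4442, 0.0363, 0.0893]
tool_rot: [0.705, 0.709, -0.0, -0.0]
force: [0.1, 0.2, -1.7]
finger_gap: 0.34
```

Force is still only the weight, so a millimetre or so remains. Releasing, rising and going for the small tray.

```bash
python3 -m crank '[{"grip":0.8,"offset":[0,0,1],"angular":[0,0,0]},{"grip":0.8,"offset":[0,0,1],"angular":[0,0,0]},{"grip":0.5,"offset":[0,0,1],"angular":[0,0,0]},{"grip":0.3,"offset":[0,0,1],"angular":[0,0,0]},{"grip":0.3,"offset":[0,0,1],"angular":[0,0,0]},{"grip":0.3,"offset":[0,0,1],"angular":[0,0,0]}]'; python3 -m crank '[{"grip":0.3,"offset":[0,0,-20],"angular":[0,0,0]},{"grip":0.3,"offset":[0,0,-60],"angular":[0,0,0]},{"grip":0.3,"offset":[0,0,-100],"angular":[0,0,0]},{"grip":0.3,"offset":[30,0,-130],"angular":[0,0,0]},{"grip":0.3,"offset":[70,0,-130],"angular":[0,0,0]},{"grip":0.3,"offset":[110,0,-130],"angular":[0,0,0]},{"grip":0.3,"offset":[150,0,-130],"angular":[0,0,0]},{"grip":0.3,"offset":[150,0,-130],"angular":[0,0,0]}]'
python3 - <<'E'
from h import *
for n in("side","top"):
    s=vision.snapshot(n)
    cv2.imwrite(f"pics/{n}9.png",cv2.resize(s["pixels"][120:260,130:270,::-1],None,fx=4,fy=4,interpolation=2))
    print([o for o in trays(s) if .05<o[1][2]<.06 and o[1][0]>.3])
go([.3915,.295,.10],0)
E
```

```text
t: 18.05
tcp_pos: [0.4443, 0.0362, 0.0883]
tool_rot: [0.705, 0.709, 0.0, 0.0]
force: [0.8, -0.4, 0.5]
finger_gap: 0.7
t: 18.85
tcp_pos: [0.443, 0.19, 0.2185]
tool_rot: [0.703, 0.711, 0.001, -0.0]
force: [-0.7, 0.2, -0.2]
finger_gap: 0.705
[(array([164., 179.]), array([0.39  , 0.2944, 0.0541]))]
[]
offset [108.6 -50.6 118.1]
yaw now 0.4 -> angular z 0.4 q6 0.16
```

View pics/side9.png

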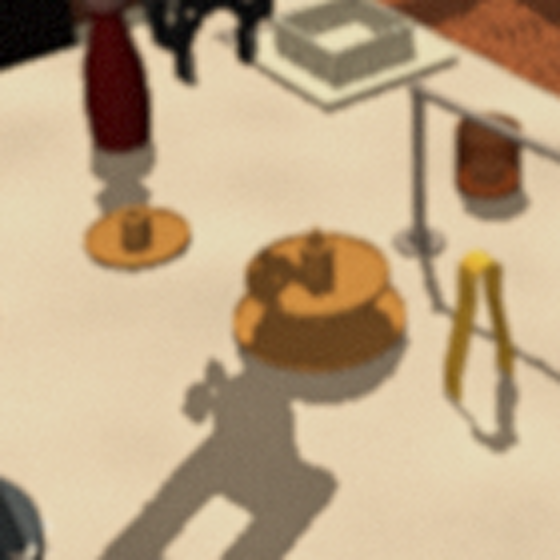

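View pics/top9.png

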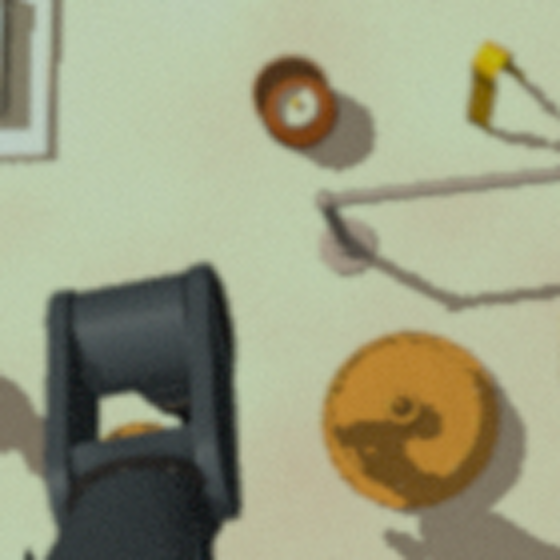

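Medium is on and level, with the post tip showing above its hub (side crop 318,235). The small tray is unmoved at (0.391, 0.295).

```bash
python3 -m crank '[{"grip":0.3,"offset":[40,-20,10],"angular":[0,0,0]},{"grip":0.3,"offset":[80,-38,30],"angular":[0,0,0]},{"grip":0.3,"offset":[105,-50,60],"angular":[0,0,0]},{"grip":0.3,"offset":[109,-51,100],"angular":[0,0,0]},{"grip":0.3,"offset":[109,-51,130],"angular":[0,0,0]},{"grip":0.3,"offset":[109,-51,145],"angular":[0,0,0]},{"grip":0.3,"offset":[109,-51,145],"angular":[0,0,0]},{"grip":0.3,"offset":[109,-51,145],"angular":[0,0,0]}]'
python3 - <<'E'
from h import *
s=vision.snapshot("side")
cv2.imwrite(f"pics/s10.png",cv2.resize(s["pixels"][110:210,120:220,::-1],None,fx=6,fy=6,interpolation=2))
go([.391,.295,.018],0)
E
```

```text
t: 19.75
tcp_pos: [0.3924, 0.294, 0.0733]
tool_rot: [0.706, 0.708, -0.0, -0.0]
force: [0.1, -0.2, -0.5]
finger_gap: 0.7
offset [ 0.6 -1.9 55.9]
yaw now 0.2 -> angular z 0.2 q6 0.41
```

View pics/s10.png

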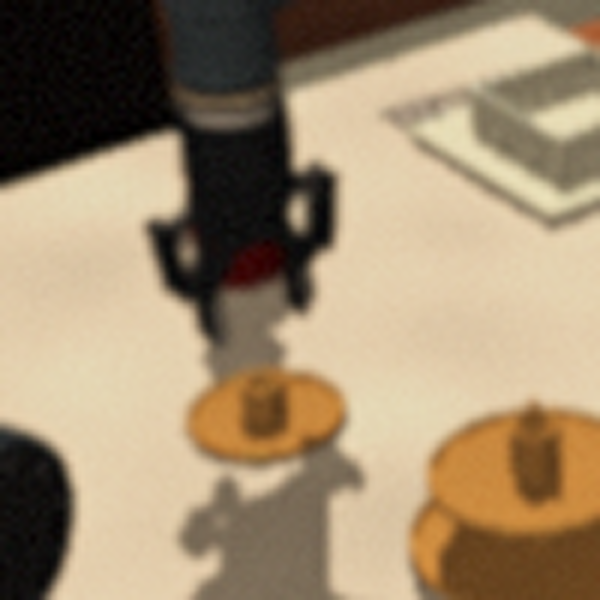

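The gripper stands over the small hub (crop 265,385).

```bash
python3 -m crank '[{"grip":0.3,"offset":[0.6,-1.5,25],"angular":[0,0,0]},{"grip":0.3,"offset":[0.6,-1.5,45],"angular":[0,0,0]},{"grip":0.3,"offset":[0.6,-1.5,55],"angular":[0,0,0]},{"grip":0.3,"offset":[0.6,-1.5,55],"angular":[0,0,0]},{"grip":0.7,"offset":[0.6,-1.5,55],"angular":[0,0,0]},{"grip":0.8,"offset":[0.6,-1.5,55],"angular":[0,0,0]},{"grip":0.8,"offset":[0.6,-1.5,55],"angular":[0,0,0]},{"grip":0.8,"offset":[0.6,-1.5,55],"angular":[0,0,0]},{"grip":0.8,"offset":[0.6,-1.5,55],"angular":[0,0,0]}]' 70; python3 -c "
from h import *
print(manip.sense()['tcp_pos'])";  python3 -m crank '[{"grip":0.8,"offset":[0,0,-10],"angular":[0,0,0]},{"grip":0.8,"offset":[0,0,-30],"angular":[0,0,0]},{"grip":0.8,"offset":[0,0,-60],"angular":[0,0,0]},{"grip":0.8,"offset":[0,0,-100],"angular":[0,0,0]},{"grip":0.8,"offset":[0,0,-140],"angular":[0,0,0]},{"grip":0.8,"offset":[0,0,-155],"angular":[0,0,0]},{"grip":0.8,"offset":[0,0,-155],"angular":[0,0,0]},{"grip":0.8,"offset":[0,0,-155],"angular":[0,0,0]}]'
python3 - <<'E'
from h import *
st=manip.sense();print(st["tcp_pos"],st["force"]);go([.444,.037,.165],0)
S=vision.snapshot("side")
cv2.imwrite("pics/s11.png",cv2.resize(S["pixels"][80:230,100:250,::-1],None,fx=4,fy=4,interpolation=2))
E
```

```text
t: 20.7
tcp_pos: [0.3914, 0.2959, 0.0199]
tool_rot: [0.705, 0.709, 0.001, 0.001]
force: [0.0, -1.8, 6.0]
finger_gap: 0.345
[0.39143128 0.29594622 0.01989686]
t: 21.5
tcp_pos: [0.3898, 0.2954, 0.1735]
tool_rot: [0.705, 0.709, 0.0, 0.0]
force: [0.3, -0.6, -2.2]
finger_gap: 0.342
[0.38980898 0.29535327 0.17354155] [ 0.30556707 -0.63891937 -2.24509532]
offset [-258.6   52.8    8.5]
yaw now 0.3 -> angular z 0.3 q6 0.41
```

View pics/s11.png

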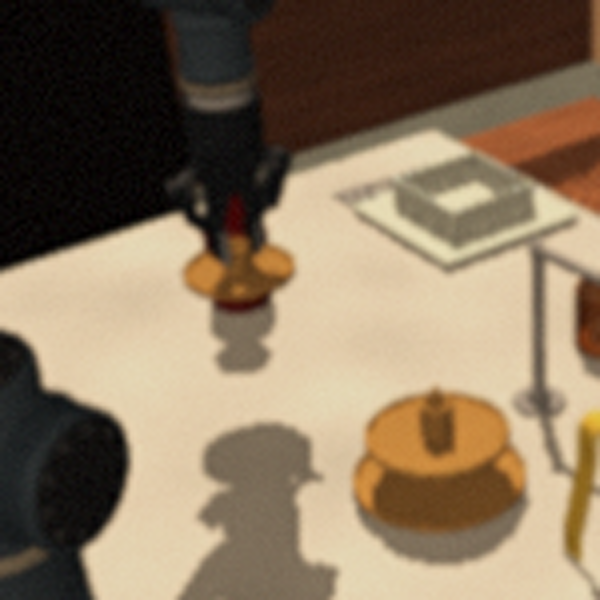

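```bash
python3 -m crank '[{"grip":0.8,"offset":[-15,3,-3],"angular":[0,0,0]},{"grip":0.8,"offset":[-50,10,-5],"angular":[0,0,0]},{"grip":0.8,"offset":[-93,19,-5],"angular":[0,0,0]},{"grip":0.8,"offset":[-136,28,-5],"angular":[0,0,0]},{"grip":0.8,"offset":[-179,37,-5],"angular":[0,0,0]},{"grip":0.8,"offset":[-215,45,-3],"angular":[0,0,0]},{"grip":0.8,"offset":[-243,50,0],"angular":[0,0,0]},{"grip":0.8,"offset":[-256,53,3],"angular":[0,0,0]},{"grip":0.8,"offset":[-259,53,5],"angular":[0,0,0]},{"grip":0.8,"offset":[-259,53,5],"angular":[0,0,0]}]'; python3 -m crank '[{"grip":0.8,"offset":[0,0,0],"angular":[0,0,0]},{"grip":0.8,"offset":[0,0,0],"angular":[0,0,0]},{"grip":0.8,"offset":[0,0,0],"angular":[0,0,0]}]'
python3 - <<'E'
from h import *
st=manip.sense();print(st["tcp_pos"],st["force"])
S=vision.snapshot("side")
cv2.imwrite("pics/s12.png",cv2.resize(S["pixels"][120:220,160:260,::-1],None,fx=6,fy=6,interpolation=2))
E
```

```text
t: 22.55
tcp_pos: [0.4436, 0.0373, 0.1672]
tool_rot: [0.706, 0.709, -0.001, -0.001]
force: [-0.1, -0.2, -0.9]
finger_gap: 0.344
t: 22.85
tcp_pos: [0.4445, 0.0378, 0.1684]
tool_rot: [0.705, 0.71, 0.0, 0.0]
force: [1.0, 0.2, -1.9]
finger_gap: 0.347
[0.44453855 0.03778547 0.16843779] [ 1.00346787  0.21855404 -1.94863366]
```

View pics/s12.png

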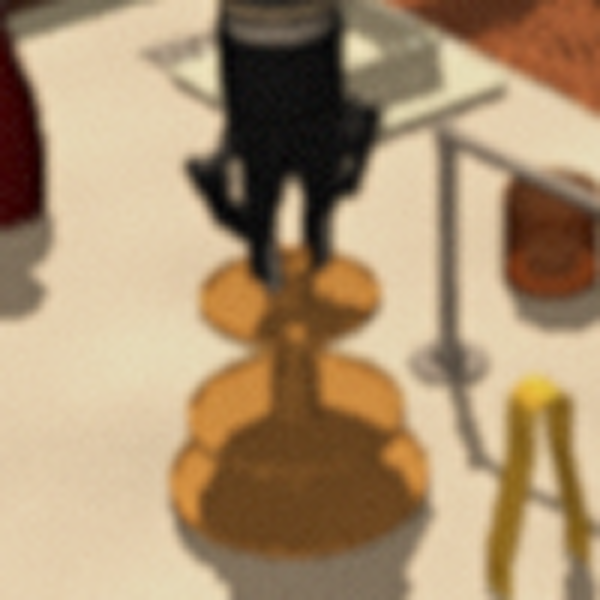

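The small tray (crop 290,300) is in line above the hub of the medium (295,380). Threading.

```bash
python3 -m crank '[{"grip":0.8,"offset":[-0.5,0,10],"angular":[0,0,0]},{"grip":0.8,"offset":[-0.8,-0.3,20],"angular":[0,0,0]},{"grip":0.8,"offset":[-0.8,-0.3,26],"angular":[0,0,0]},{"grip":0.8,"offset":[-0.8,-0.3,31],"angular":[0,0,0]},{"grip":0.8,"offset":[-0.8,-0.3,36],"angular":[0,0,0]},{"grip":0.8,"offset":[-0.8,-0.3,36],"angular":[0,0,0]}]'
```

```text
t: 23.5
tcp_pos: [0.444, 0.036, 0.1316]
tool_rot: [0.705, 0.709, -0.0, -0.001]
force: [0.3, -0.2, -1.2]
finger_gap: 0.347
```

```bash
python3 -m crank '[{"grip":0.8,"offset":[0,0,2],"angular":[0,0,0]},{"grip":0.8,"offset":[0,0,4],"angular":[0,0,0]},{"grip":0.8,"offset":[0,0,6],"angular":[0,0,0]},{"grip":0.8,"offset":[0,0,7],"angular":[0,0,0]},{"grip":0.8,"offset":[0,0,7],"angular":[0,0,0]}]'
```

```text
t: 24.0
tcp_pos: [0.4444, 0.0361, 0.1253]
tool_rot: [0.705, 0.709, -0.0, -0.0]
force: [0.6, 0.2, -1.7]
finger_gap: 0.346
```

```bash
python3 -m crank '[{"grip":0.8,"offset":[0,0,1],"angular":[0,0,0]},{"grip":0.8,"offset":[0,0,1.5],"angular":[0,0,0]},{"grip":0.8,"offset":[0,0,1.5],"angular":[0,0,0]},{"grip":0.5,"offset":[0,0,1.5],"angular":[0,0,0]},{"grip":0.3,"offset":[0,0,1.5],"angular":[0,0,0]},{"grip":0.3,"offset":[0,0,1.5],"angular":[0,0,0]},{"grip":0.3,"offset":[0,0,1.5],"angular":[0,0,0]}]'; python3 -m crank '[{"grip":0.3,"offset":[0,0,-20],"angular":[0,0,0]},{"grip":0.3,"offset":[0,0,-60],"angular":[0,0,0]},{"grip":0.3,"offset":[0,0,-100],"angular":[0,0,0]},{"grip":0.3,"offset":[-20,0,-140],"angular":[0,0,0]},{"grip":0.3,"offset":[-60,10,-170],"angular":[0,0,0]},{"grip":0.3,"offset":[-105,30,-170],"angular":[0,0,0]},{"grip":0.3,"offset":[-150,50,-170],"angular":[0,0,0]},{"grip":0.3,"offset":[-190,65,-170],"angular":[0,0,0]},{"grip":0.3,"offset":[-200,70,-170],"angular":[0,0,0]}]'
python3 - <<'E'
from h import *
for n in("side","top"):
    s=vision.snapshot(n)
    cv2.imwrite(f"pics/{n}13.png",cv2.resize(s["pixels"][110:260,180:360,::-1],None,fx=4,fy=4,interpolation=2))
print(manip.sense()["tcp_pos"])
E
```

```text
t: 24.7
tcp_pos: [0.4445, 0.036, 0.1239]
tool_rot: [0.705, 0.709, 0.0, 0.0]
force: [-0.7, 1.1, -0.4]
finger_gap: 0.699
t: 25.6
tcp_pos: [0.5171, -0.1681, 0.2938]
tool_rot: [0.707, 0.708, -0.0, 0.002]
force: [0.2, 1.1, 0.0]
finger_gap: 0.702
[ 0.51573991 -0.16512331  0.29326629]
```

View pics/side13.png

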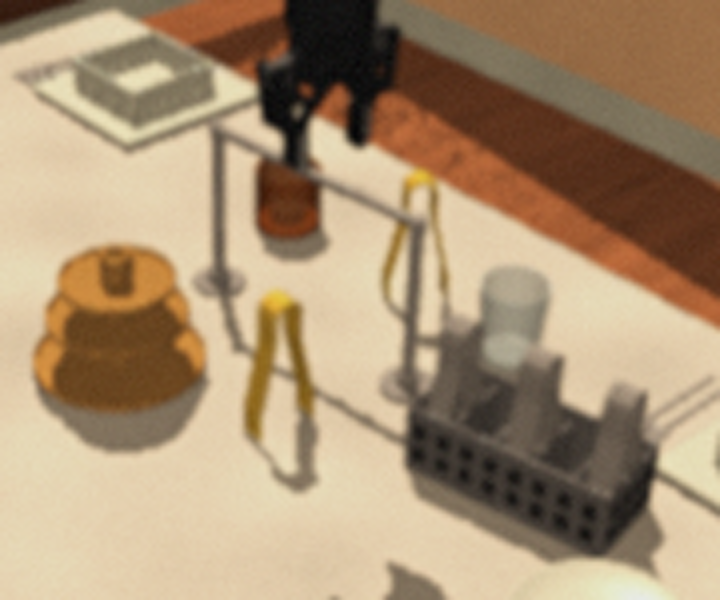

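View pics/top13.png

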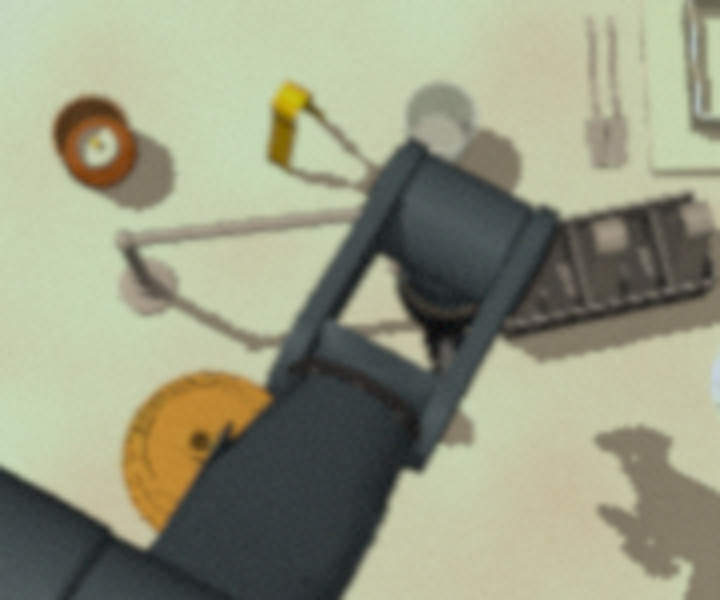

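The stand is complete, with all three trays level and concentric. Next the grey tongs: bends at crop (460,330), (543,365) and (628,395). The yellow ones stay put. Refining the tong and bar positions.

Run:
```python
from h import *
T=vision.snapshot("top");S=vision.snapshot("side")
f=lambda x,y:(200+x/4.7-.4,120+y/4.7-.4)
for p in((523,255),(625,230),(722,209)):print("tongs",plane(T,[f(*p)],.145).round(4))
g=lambda x,y:(220+x/5-.4,130+y/4.6-.4)
for p in((376,285),(478,325),(586,361)):print("tongs side",plane(S,[g(*p)],.145).round(4))
for p in((55,235),(397,194)):print("bar",plane(T,[f(*p)],.19).round(4))
for p in((72,60),(320,165)):print("bar side",plane(S,[g(*p)],.19).round(4))
for p in((250,66),(352,378)):print("yellow",plane(T,[f(*p)],.141).round(4))
for p in((425,85),):print("tumbler",plane(T,[f(*p)],.085).round(4))
# basket corners top rim
for p in((477,240),(717,184),(500,349),(745,290)):print("bk",plane(T,[f(*p)],.07).round(4))
go([.600,-.259,.25],11.5)
```

```text
tongs [[ 0.5999 -0.2567  0.145 ]]
tongs [[ 0.6173 -0.3358  0.145 ]]
tongs [[ 0.6317 -0.4114  0.145 ]]
tongs side [[ 0.5925 -0.2627  0.145 ]]
tongs side [[ 0.6077 -0.343   0.145 ]]
tongs side [[ 0.6288 -0.4188  0.145 ]]
bar [[0.6152 0.0951 0.19  ]]
bar [[ 0.6389 -0.1606  0.19  ]]
bar side [[0.6058 0.0848 0.19  ]]
bar side [[ 0.6317 -0.1653  0.19  ]]
yellow [[ 0.7583 -0.052   0.141 ]]
yellow [[ 0.5093 -0.1234  0.141 ]]
tumbler [[ 0.7564 -0.1907  0.085 ]]
bk [[ 0.6308 -0.228   0.07  ]]
bk [[ 0.6716 -0.4231  0.07  ]]
bk [[ 0.5418 -0.2423  0.07  ]]
bk [[ 0.5838 -0.4398  0.07  ]]
offset [-97.1  85.1  42.9]
yaw now 0.3 -> angular z -11.2 q6 -0.52
```

```bash
python3 -m crank '[{"grip":0.1,"offset":[-30,25,0],"angular":[0,0,-4]},{"grip":0.1,"offset":[-60,55,10],"angular":[0,0,-8]},{"grip":0.1,"offset":[-85,75,30],"angular":[0,0,-11.5]},{"grip":0.1,"offset":[-96,83,60],"angular":[0,0,-11.5]},{"grip":0.1,"offset":[-96,83,95],"angular":[0,0,-11.5]},{"grip":0.1,"offset":[-96,83,115],"angular":[0,0,-11.5]},{"grip":0.1,"offset":[-96,83,115],"angular":[0,0,-11.5]},{"grip":0.1,"offset":[-96,83,115],"angular":[0,0,-11.5]}]' 50
python3 - <<'E'
from h import *
s=vision.snapshot("side")
cv2.imwrite("pics/s14.png",cv2.resize(s["pixels"][120:250,250:380,::-1],None,fx=4.6,fy=4.6,interpolation=2))
go([.598,-.258,.115],11.5)
E
```

```text
t: 26.6
tcp_pos: [0.5989, -0.2576, 0.1792]
tool_rot: [0.63, 0.777, 0.0, -0.0]
force: [-0.5, -0.1, 0.2]
finger_gap: 0.899
offset [ 0.7 -1.7 65.4]
yaw now 11.9 -> angular z 0.4 q6 -0.78
```

View pics/s14.png

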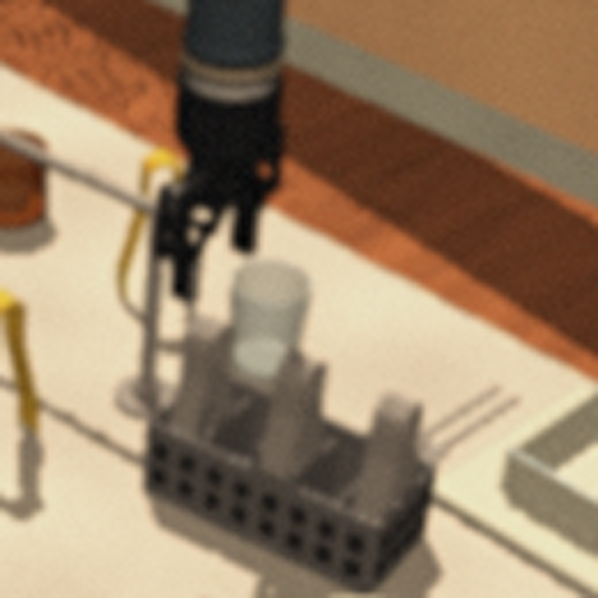

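The fingers straddle the line above the first bend (crop 208,325). Descending and closing.

```bash
python3 -m crank '[{"grip":0.1,"offset":[0.5,-1,20],"angular":[0,0,0]},{"grip":0.1,"offset":[0.5,-1,45],"angular":[0,0,0]},{"grip":0.1,"offset":[0.5,-1,66],"angular":[0,0,0]},{"grip":0.1,"offset":[0.5,-1,66],"angular":[0,0,0]},{"grip":0.4,"offset":[0.5,-1,66],"angular":[0,0,0]},{"grip":0.6,"offset":[0.5,-1,66],"angular":[0,0,0]},{"grip":0.8,"offset":[0.5,-1,66],"angular":[0,0,0]},{"grip":0.8,"offset":[0.5,-1,66],"angular":[0,0,0]},{"grip":0.8,"offset":[0.5,-1,66],"angular":[0,0,0]},{"grip":0.8,"offset":[0.5,-1,66],"angular":[0,0,0]}]' 50
```

```text
t: 27.65
tcp_pos: [0.5995, -0.2597, 0.115]
tool_rot: [0.631, 0.776, 0.0, 0.002]
force: [1.5, 0.3, 5.1]
finger_gap: 0.37
```

```bash
python3 -m crank '[{"grip":0.8,"offset":[0,0,-10],"angular":[0,0,0]},{"grip":0.8,"offset":[0,0,-30],"angular":[0,0,0]},{"grip":0.8,"offset":[0,0,-60],"angular":[0,0,0]},{"grip":0.8,"offset":[0,0,-95],"angular":[0,0,0]},{"grip":0.8,"offset":[0,0,-130],"angular":[0,0,0]},{"grip":0.8,"offset":[0,0,-165],"angular":[0,0,0]},{"grip":0.8,"offset":[0,0,-195],"angular":[0,0,0]},{"grip":0.8,"offset":[0,0,-215],"angular":[0,0,0]},{"grip":0.8,"offset":[0,0,-225],"angular":[0,0,0]},{"grip":0.8,"offset":[0,0,-225],"angular":[0,0,0]}]'
python3 - <<'E'
from h import *
s=vision.snapshot("side")
cv2.imwrite("pics/s15.png",cv2.resize(s["pixels"][60:230,210:380,::-1],None,fx=3.5,fy=3.5,interpolation=2))
print(manip.sense()["force"]);go([.622,.027,.335],4.8)
E
```

```text
t: 28.65
tcp_pos: [0.5981, -0.2591, 0.3394]
tool_rot: [0.631, 0.776, 0.0, 0.001]
force: [0.5, 0.1, -1.3]
finger_gap: 0.363
[ 0.73913062  0.25411239 -0.86840581]
offset [274.7  82.4   2.7]
yaw now 11.8 -> angular z 7.0 q6 -0.79
```

View pics/s15.png

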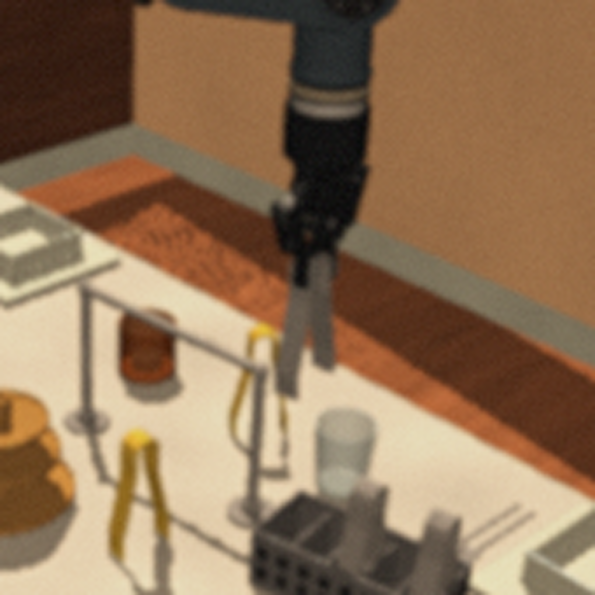

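The tongs are held upright (crop 310,320), jaws about 0.23 m up, clear of the bar. Carrying to the left slot.

```bash
python3 -m crank '[{"grip":0.8,"offset":[15,5,0],"angular":[0,0,1]},{"grip":0.8,"offset":[50,15,0],"angular":[0,0,2]},{"grip":0.8,"offset":[90,27,0],"angular":[0,0,3]},{"grip":0.8,"offset":[130,39,0],"angular":[0,0,4]},{"grip":0.8,"offset":[170,51,0],"angular":[0,0,5]},{"grip":0.8,"offset":[210,63,0],"angular":[0,0,6]},{"grip":0.8,"offset":[245,74,0],"angular":[0,0,6.7]},{"grip":0.8,"offset":[268,80,0],"angular":[0,0,6.7]},{"grip":0.8,"offset":[275,81,0],"angular":[0,0,6.7]},{"grip":0.8,"offset":[275,81,0],"angular":[0,0,6.7]}]';  python3 -m crank '[{"grip":0.8,"offset":[0,0,0],"angular":[0,0,0]},{"grip":0.8,"offset":[0,0,0],"angular":[0,0,0]}]';python3 - <<'E'
from h import *
s=vision.snapshot("side")
cv2.imwrite("pics/s16.png",cv2.resize(s["pixels"][70:200,200:330,::-1],None,fx=4.6,fy=4.6,interpolation=2))
go([.6205,.027,.26],5)
E
```

```text
t: 29.7
tcp_pos: [0.6201, 0.0277, 0.3362]
tool_rot: [0.674, 0.738, -0.001, -0.001]
force: [-0.5, 0.2, -0.4]
finger_gap: 0.371
t: 29.9
tcp_pos: [0.6209, 0.0253, 0.3373]
tool_rot: [0.676, 0.737, -0.0, -0.0]
force: [0.7, 0.5, -1.1]
finger_gap: 0.369
offset [ 1.7 -0.3 77.5]
yaw now 5.0 -> angular z -0.0 q6 -0.23
```

View pics/s16.png

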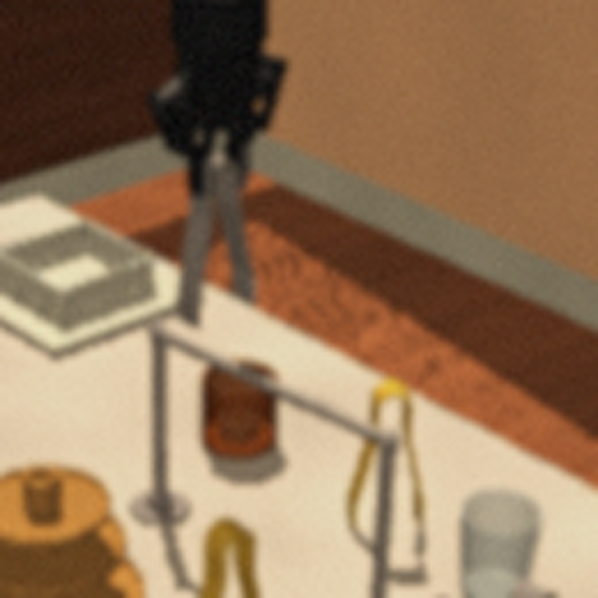

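```bash
python3 -m crank '[{"grip":0.8,"offset":[1,0,20],"angular":[0,0,0]},{"grip":0.8,"offset":[1,0,45],"angular":[0,0,0]},{"grip":0.8,"offset":[1,0,70],"angular":[0,0,0]},{"grip":0.8,"offset":[1,0,95],"angular":[0,0,0]},{"grip":0.8,"offset":[1,0,115],"angular":[0,0,0]},{"grip":0.8,"offset":[1,0,125],"angular":[0,0,0]},{"grip":0.8,"offset":[1,0,125],"angular":[0,0,0]}]';python3 - <<'E'
from h import *
s=vision.snapshot("side")
cv2.imwrite("pics/s17.png",cv2.resize(s["pixels"][70:200,200:330,::-1],None,fx=4.6,fy=4.6,interpolation=2))
print(manip.sense()["force"],manip.sense()["tcp_pos"])
E
```

```text
t: 30.65
tcp_pos: [0.6201, 0.0271, 0.2113]
tool_rot: [0.675, 0.737, -0.001, -0.001]
force: [0.2, -0.2, -1.2]
finger_gap: 0.368
[ 0.39165375  0.22286679 -0.93690035] [0.62096285 0.02718377 0.21269287]
```

View pics/s17.png

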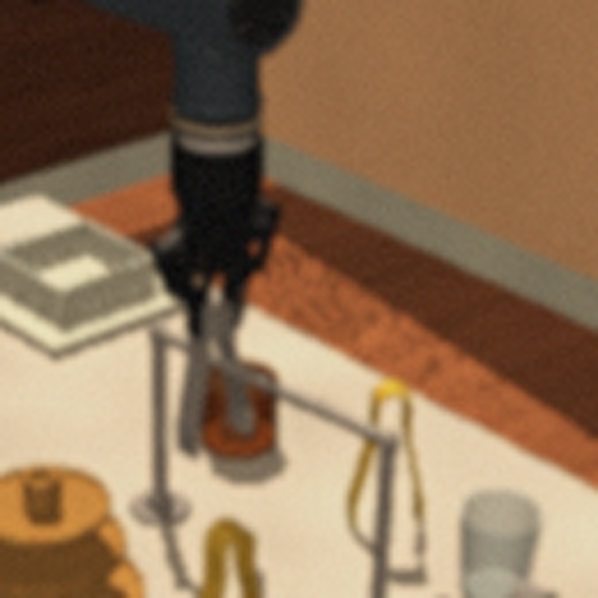

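The arms straddle the bar: the near arm is in front at (195,400) and the far arm behind at (240,400). Lowering gently to contact.

```bash
python3 -m crank '[{"grip":0.8,"offset":[0,0,12],"angular":[0,0,0]},{"grip":0.8,"offset":[0,0,24],"angular":[0,0,0]},{"grip":0.8,"offset":[0,0,34],"angular":[0,0,0]},{"grip":0.8,"offset":[0,0,40],"angular":[0,0,0]},{"grip":0.8,"offset":[0,0,44],"angular":[0,0,0]},{"grip":0.8,"offset":[0,0,46],"angular":[0,0,0]},{"grip":0.8,"offset":[0,0,47],"angular":[0,0,0]}]';python3 - <<'E'
from h import *
print(manip.sense()["force"],manip.sense()["tcp_pos"])
E
```

```text
t: 31.4
tcp_pos: [0.621, 0.0279, 0.1657]
tool_rot: [0.675, 0.738, 0.0, 0.0]
force: [-0.1, -0.1, -1.4]
finger_gap: 0.366
[-0.05832225 -0.0786875  -1.39825238] [0.62099206 0.02789017 0.16571665]
```

```bash
python3 -m crank '[{"grip":0.8,"offset":[0,0,1],"angular":[0,0,0]},{"grip":0.8,"offset":[0,0,2],"angular":[0,0,0]},{"grip":0.8,"offset":[0,0,2],"angular":[0,0,0]}]';python3 -m crank '[{"grip":0.8,"offset":[0,0,1],"angular":[0,0,0]},{"grip":0.8,"offset":[0,0,1],"angular":[0,0,0]}]'
```

```text
t: 31.7
tcp_pos: [0.6209, 0.0279, 0.1639]
tool_rot: [0.675, 0.738, 0.0, 0.0]
force: [-0.1, -0.8, -0.6]
finger_gap: 0.364
t: 31.9
tcp_pos: [0.6208, 0.0279, 0.1628]
tool_rot: [0.675, 0.738, 0.0, 0.0]
force: [-0.2, 0.4, -1.2]
finger_gap: 0.366
```

```bash
python3 -m crank '[{"grip":0.8,"offset":[0,0,1],"angular":[0,0,0]},{"grip":0.8,"offset":[0,0,1],"angular":[0,0,0]}]';python3 -m crank '[{"grip":0.8,"offset":[0,0,1],"angular":[0,0,0]},{"grip":0.8,"offset":[0,0,1],"angular":[0,0,0]}]'
```

```text
t: 32.1
tcp_pos: [0.6215, 0.0278, 0.1622]
tool_rot: [0.675, 0.738, 0.0, 0.001]
force: [0.1, -0.5, 1.4]
finger_gap: 0.368
t: 32.3
tcp_pos: [0.6216, 0.0278, 0.162]
tool_rot: [0.675, 0.738, 0.001, 0.001]
force: [-0.6, -0.2, 5.4]
finger_gap: 0.369
```

In contact (upward 5 N). Relaxing 0.8 mm, releasing and rising.

```bash
python3 -m crank '[{"grip":0.8,"offset":[0,0,-0.8],"angular":[0,0,0]},{"grip":0.8,"offset":[0,0,-0.8],"angular":[0,0,0]},{"grip":0.5,"offset":[0,0,-0.8],"angular":[0,0,0]},{"grip":0.3,"offset":[0,0,-0.8],"angular":[0,0,0]},{"grip":0.2,"offset":[0,0,-0.8],"angular":[0,0,0]},{"grip":0.2,"offset":[0,0,-0.8],"angular":[0,0,0]},{"grip":0.2,"offset":[0,0,-0.8],"angular":[0,0,0]}]';python3 -m crank '[{"grip":0.2,"offset":[0,0,-15],"angular":[0,0,0]},{"grip":0.2,"offset":[0,0,-40],"angular":[0,0,0]},{"grip":0.2,"offset":[0,0,-80],"angular":[0,0,0]},{"grip":0.2,"offset":[0,0,-120],"angular":[0,0,0]},{"grip":0.2,"offset":[-30,0,-140],"angular":[0,0,0]},{"grip":0.2,"offset":[-75,0,-140],"angular":[0,0,-2]},{"grip":0.2,"offset":[-120,0,-140],"angular":[0,0,-4]},{"grip":0.2,"offset":[-165,0,-140],"angular":[0,0,-7]},{"grip":0.2,"offset":[-210,0,-140],"angular":[0,0,-7]},{"grip":0.2,"offset":[-250,0,-140],"angular":[0,0,-7]}]'
python3 - <<'E'
from h import *
for n in("side","top"):
    s=vision.snapshot(n)
    cv2.imwrite(f"pics/{n}18.png",cv2.resize(s["pixels"][110:240,200:360,::-1],None,fx=4.4,fy=4.4,interpolation=2))
go([.615,-.339,.18],11.8)
E
```

```text
t: 33.0
tcp_pos: [0.6207, 0.0279, 0.1614]
tool_rot: [0.675, 0.738, -0.0, -0.0]
force: [-0.1, 0.3, 0.1]
finger_gap: 0.8
t: 34.0
tcp_pos: [0.6429, -0.2234, 0.3015]
tool_rot: [0.629, 0.777, -0.0, 0.0]
force: [-0.1, -0.2, -0.3]
finger_gap: 0.798
offset [-103.3  -50.1  121.3]
yaw now 11.7 -> angular z -0.1 q6 -0.71
```

View pics/side18.png

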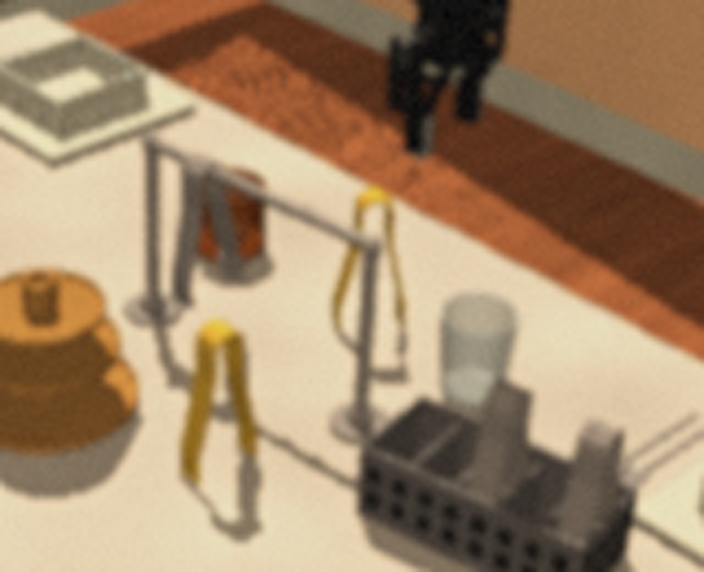

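View pics/top18.png

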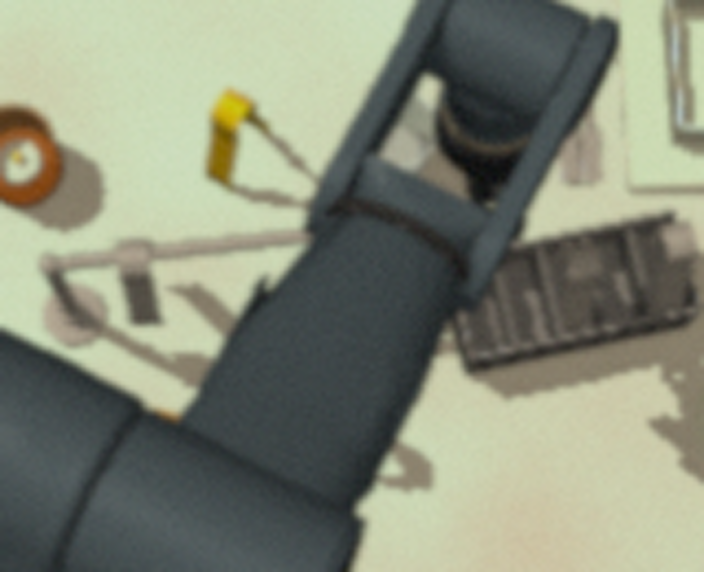

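The first tongs hang astride the bar (side crop 205,165). Next, the middle tongs at (0.615, -0.339).

```bash
python3 -m crank '[{"grip":0.1,"offset":[-40,-20,0],"angular":[0,0,0]},{"grip":0.1,"offset":[-80,-40,10],"angular":[0,0,0]},{"grip":0.1,"offset":[-103,-50,40],"angular":[0,0,0]},{"grip":0.1,"offset":[-103,-50,80],"angular":[0,0,0]},{"grip":0.1,"offset":[-103,-50,115],"angular":[0,0,0]},{"grip":0.1,"offset":[-103,-50,121],"angular":[0,0,0]},{"grip":0.1,"offset":[-103,-50,121],"angular":[0,0,0]},{"grip":0.1,"offset":[-103,-50,121],"angular":[0,0,0]}]' 50
python3 - <<'E'
from h import *
s=vision.snapshot("side")
cv2.imwrite("pics/s19.png",cv2.resize(s["pixels"][120:250,260:390,::-1],None,fx=4.6,fy=4.6,interpolation=2))
go([.615,-.339,.115],11.5)
E
```

```text
t: 34.9
tcp_pos: [0.6171, -0.3326, 0.1828]
tool_rot: [0.628, 0.778, 0.0, 0.002]
force: [-0.7, -0.6, 0.7]
finger_gap: 0.898
offset [-5.3 -3.9 68.4]
yaw now 12.1 -> angular z 0.6 q6 -0.87
```

View pics/s19.png

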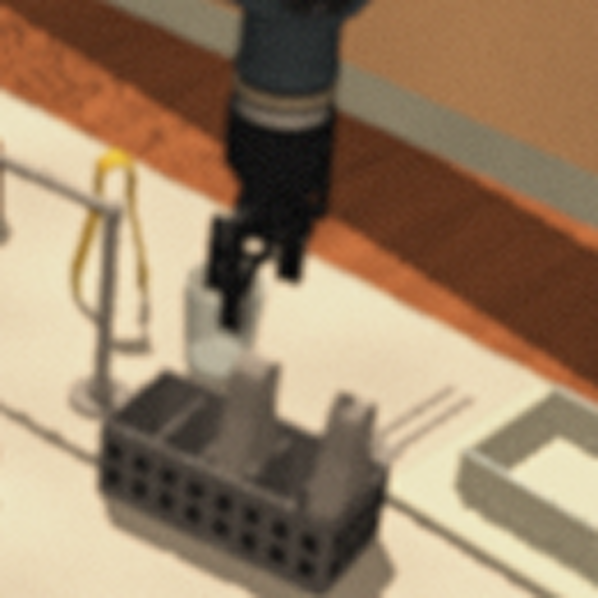

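```bash
python3 -m crank '[{"grip":0.1,"offset":[-4,-2.5,20],"angular":[0,0,0]},{"grip":0.1,"offset":[-5,-3,45],"angular":[0,0,0]},{"grip":0.1,"offset":[-5,-3,69],"angular":[0,0,0]},{"grip":0.1,"offset":[-5,-3,69],"angular":[0,0,0]},{"grip":0.4,"offset":[-5,-3,69],"angular":[0,0,0]},{"grip":0.6,"offset":[-5,-3,69],"angular":[0,0,0]},{"grip":0.8,"offset":[-5,-3,69],"angular":[0,0,0]},{"grip":0.8,"offset":[-5,-3,69],"angular":[0,0,0]},{"grip":0.8,"offset":[-5,-3,69],"angular":[0,0,0]},{"grip":0.8,"offset":[-5,-3,69],"angular":[0,0,0]}]' 50;  python3 -m crank '[{"grip":0.8,"offset":[0,0,-10],"angular":[0,0,0]},{"grip":0.8,"offset":[0,0,-30],"angular":[0,0,0]},{"grip":0.8,"offset":[0,0,-60],"angular":[0,0,0]},{"grip":0.8,"offset":[0,0,-95],"angular":[0,0,0]},{"grip":0.8,"offset":[0,0,-130],"angular":[0,0,0]},{"grip":0.8,"offset":[0,0,-165],"angular":[0,0,0]},{"grip":0.8,"offset":[0,0,-195],"angular":[0,0,0]},{"grip":0.8,"offset":[0,0,-215],"angular":[0,0,0]},{"grip":0.8,"offset":[0,0,-225],"angular":[0,0,0]},{"grip":0.8,"offset":[0,0,-225],"angular":[0,0,0]}]'
python3 - <<'E'
from h import *
s=vision.snapshot("side")
cv2.imwrite("pics/s20.png",cv2.resize(s["pixels"][60:230,210:380,::-1],None,fx=3.5,fy=3.5,interpolation=2))
go([.627,-.033,.34],5)
E
```

```text
t: 35.95
tcp_pos: [0.6157, -0.3388, 0.1141]
tool_rot: [0.629, 0.778, 0.0, 0.003]
force: [0.9, 0.3, 5.9]
finger_gap: 0.368
t: 36.95
tcp_pos: [0.614, -0.3381, 0.3382]
tool_rot: [0.629, 0.778, -0.0, 0.001]
force: [-0.0, 0.2, -1.2]
finger_gap: 0.369
offset [295.1  77.1  -3.6]
yaw now 12.1 -> angular z 7.1 q6 -0.87
```

View pics/s20.png

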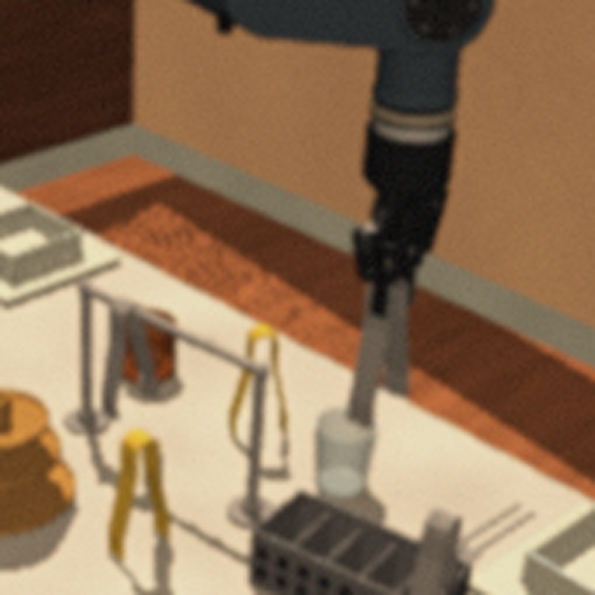

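The second tongs are held (crop 385,330). The first still hang at (120,310). Carrying to the middle slot.

```bash
python3 -m crank '[{"grip":0.8,"offset":[15,4,0],"angular":[0,0,1]},{"grip":0.8,"offset":[50,13,0],"angular":[0,0,2]},{"grip":0.8,"offset":[95,25,0],"angular":[0,0,3]},{"grip":0.8,"offset":[140,37,0],"angular":[0,0,4]},{"grip":0.8,"offset":[185,48,0],"angular":[0,0,5]},{"grip":0.8,"offset":[230,60,0],"angular":[0,0,6]},{"grip":0.8,"offset":[265,69,0],"angular":[0,0,7]},{"grip":0.8,"offset":[288,75,0],"angular":[0,0,7]},{"grip":0.8,"offset":[295,77,0],"angular":[0,0,7]},{"grip":0.8,"offset":[295,77,0],"angular":[0,0,7]}]';  python3 -m crank '[{"grip":0.8,"offset":[0,0,0],"angular":[0,0,0]},{"grip":0.8,"offset":[0,0,0],"angular":[0,0,0]},{"grip":0.8,"offset":[0,0,20],"angular":[0,0,0]},{"grip":0.8,"offset":[0,0,45],"angular":[0,0,0]},{"grip":0.8,"offset":[0,0,70],"angular":[0,0,0]},{"grip":0.8,"offset":[0,0,95],"angular":[0,0,0]},{"grip":0.8,"offset":[0,0,115],"angular":[0,0,0]},{"grip":0.8,"offset":[0,0,125],"angular":[0,0,0]},{"grip":0.8,"offset":[0,0,125],"angular":[0,0,0]}]';python3 - <<'E'
from h import *
s=vision.snapshot("side")
cv2.imwrite("pics/s21.png",cv2.resize(s["pixels"][70:200,200:330,::-1],None,fx=4.6,fy=4.6,interpolation=2))
go([.627,-.033,.163],5)
E
```

```text
t: 38.0
tcp_pos: [0.6267, -0.0325, 0.3351]
tool_rot: [0.674, 0.738, -0.001, -0.001]
force: [0.8, 0.3, -1.2]
finger_gap: 0.364
t: 38.9
tcp_pos: [0.6265, -0.0342, 0.21]
tool_rot: [0.676, 0.737, -0.001, -0.001]
force: [-0.6, -0.2, -1.2]
finger_gap: 0.37
offset [ 1.2 -0.3 48.4]
yaw now 5.0 -> angular z 0.0 q6 -0.32
```

View pics/s21.png

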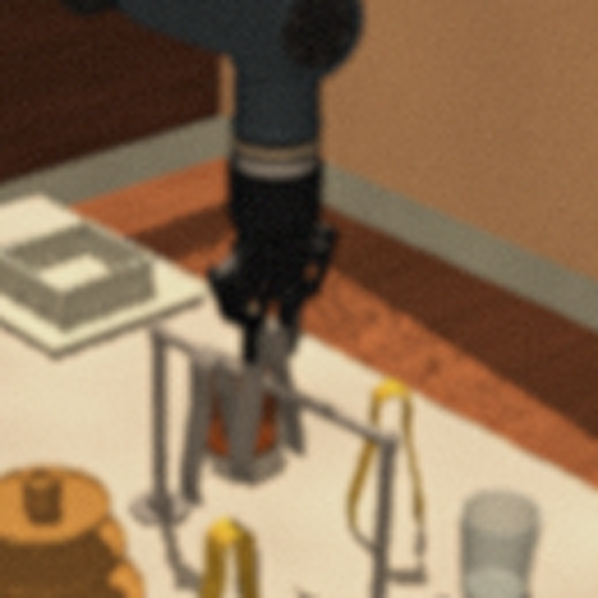

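It straddles the bar with the near arm in front (240,420) and the far arm behind (293,420). Lowering to contact.

```bash
python3 -m crank '[{"grip":0.8,"offset":[0,0,12],"angular":[0,0,0]},{"grip":0.8,"offset":[0,0,24],"angular":[0,0,0]},{"grip":0.8,"offset":[0,0,34],"angular":[0,0,0]},{"grip":0.8,"offset":[0,0,41],"angular":[0,0,0]},{"grip":0.8,"offset":[0,0,45],"angular":[0,0,0]},{"grip":0.8,"offset":[0,0,47],"angular":[0,0,0]},{"grip":0.8,"offset":[0,0,47],"angular":[0,0,0]},{"grip":0.8,"offset":[0,0,48],"angular":[0,0,0]},{"grip":0.8,"offset":[0,0,48],"angular":[0,0,0]}]'; python3 -m crank '[{"grip":0.8,"offset":[0,0,1],"angular":[0,0,0]},{"grip":0.8,"offset":[0,0,1],"angular":[0,0,0]}]'
```

```text
t: 39.85
tcp_pos: [0.6276, -0.0333, 0.1639]
tool_rot: [0.675, 0.738, 0.0, 0.0]
force: [-1.0, 0.1, -1.2]
finger_gap: 0.368
t: 40.05
tcp_pos: [0.6274, -0.0333, 0.1627]
tool_rot: [0.675, 0.738, 0.0, 0.0]
force: [0.9, 0.0, -0.6]
finger_gap: 0.369
```

```bash
python3 -m crank '[{"grip":0.8,"offset":[0,0,1],"angular":[0,0,0]},{"grip":0.8,"offset":[0,0,1],"angular":[0,0,0]}]'; python3 -m crank '[{"grip":0.8,"offset":[0,0,1],"angular":[0,0,0]},{"grip":0.8,"offset":[0,0,1],"angular":[0,0,0]}]'
```

```text
t: 40.25
tcp_pos: [0.6273, -0.0333, 0.1615]
tool_rot: [0.675, 0.738, -0.0, -0.0]
force: [0.3, 0.9, -0.8]
finger_gap: 0.369
t: 40.45
tcp_pos: [0.6275, -0.0333, 0.1607]
tool_rot: [0.675, 0.738, 0.0, 0.0]
force: [0.1, -0.2, -0.7]
finger_gap: 0.368
```

```bash
python3 -m crank '[{"grip":0.8,"offset":[0,0,1],"angular":[0,0,0]},{"grip":0.8,"offset":[0,0,1],"angular":[0,0,0]}]'
```

```text
t: 40.65
tcp_pos: [0.6275, -0.0333, 0.1606]
tool_rot: [0.675, 0.738, 0.0, 0.0]
force: [-2.4, 1.0, 4.4]
finger_gap: 0.368
```

Contact. Releasing, rising and heading to the third tongs.

```bash
python3 -m crank '[{"grip":0.8,"offset":[0,0,-0.8],"angular":[0,0,0]},{"grip":0.8,"offset":[0,0,-0.8],"angular":[0,0,0]},{"grip":0.5,"offset":[0,0,-0.8],"angular":[0,0,0]},{"grip":0.3,"offset":[0,0,-0.8],"angular":[0,0,0]},{"grip":0.2,"offset":[0,0,-0.8],"angular":[0,0,0]},{"grip":0.2,"offset":[0,0,-0.8],"angular":[0,0,0]},{"grip":0.2,"offset":[0,0,-0.8],"angular":[0,0,0]}]';python3 -m crank '[{"grip":0.2,"offset":[0,0,-15],"angular":[0,0,0]},{"grip":0.2,"offset":[0,0,-40],"angular":[0,0,0]},{"grip":0.2,"offset":[0,0,-80],"angular":[0,0,0]},{"grip":0.2,"offset":[0,0,-120],"angular":[0,0,0]},{"grip":0.2,"offset":[-30,0,-140],"angular":[0,0,0]},{"grip":0.2,"offset":[-75,0,-140],"angular":[0,0,-2]},{"grip":0.2,"offset":[-120,0,-140],"angular":[0,0,-4]},{"grip":0.2,"offset":[-165,0,-140],"angular":[0,0,-7]},{"grip":0.2,"offset":[-210,-10,-140],"angular":[0,0,-7]},{"grip":0.2,"offset":[-255,-15,-140],"angular":[0,0,-7]}]'
python3 - <<'E'
from h import *
s=vision.snapshot("side")
cv2.imwrite(f"pics/s22.png",cv2.resize(s["pixels"][110:240,200:360,::-1],None,fx=4.4,fy=4.4,interpolation=2))
go([.631,-.415,.18],11.8)
E
```

```text
t: 41.35
tcp_pos: [0.6273, -0.0333, 0.1603]
tool_rot: [0.675, 0.738, -0.0, -0.0]
force: [0.3, 0.4, -0.3]
finger_gap: 0.797
t: 42.35
tcp_pos: [0.6344, -0.2903, 0.3003]
tool_rot: [0.629, 0.778, -0.0, -0.0]
force: [1.1, 0.2, 0.4]
finger_gap: 0.804
offset [-111.7  -26.3  120.8]
yaw now 11.7 -> angular z -0.1 q6 -0.8
```

View pics/s22.png

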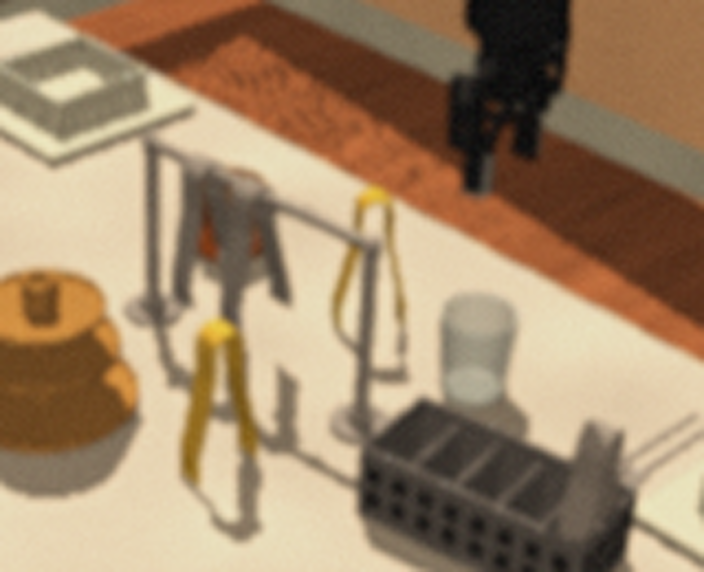

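Two hang on the bar, at (205,165) and (255,190). The third is at the basket's right end (605,430).

```bash
python3 -m crank '[{"grip":0.1,"offset":[-40,-10,0],"angular":[0,0,0]},{"grip":0.1,"offset":[-85,-20,10],"angular":[0,0,0]},{"grip":0.1,"offset":[-108,-26,40],"angular":[0,0,0]},{"grip":0.1,"offset":[-110,-27,80],"angular":[0,0,0]},{"grip":0.1,"offset":[-110,-27,115],"angular":[0,0,0]},{"grip":0.1,"offset":[-110,-27,121],"angular":[0,0,0]},{"grip":0.1,"offset":[-110,-27,121],"angular":[0,0,0]},{"grip":0.1,"offset":[-110,-27,121],"angular":[0,0,0]}]' 50
python3 - <<'E'
from h import *
s=vision.snapshot("side")
cv2.imwrite("pics/s23.png",cv2.resize(s["pixels"][120:250,260:390,::-1],None,fx=4.6,fy=4.6,interpolation=2))
go([.630,-.4155,.115],11.5)
E
```

```text
t: 43.2
tcp_pos: [0.633, -0.4024, 0.1818]
tool_rot: [0.629, 0.778, -0.0, 0.002]
force: [0.0, -1.1, -0.2]
finger_gap: 0.902
offset [-11.7  -6.1  67.5]
yaw now 12.1 -> angular z 0.6 q6 -0.93
```

View pics/s23.png

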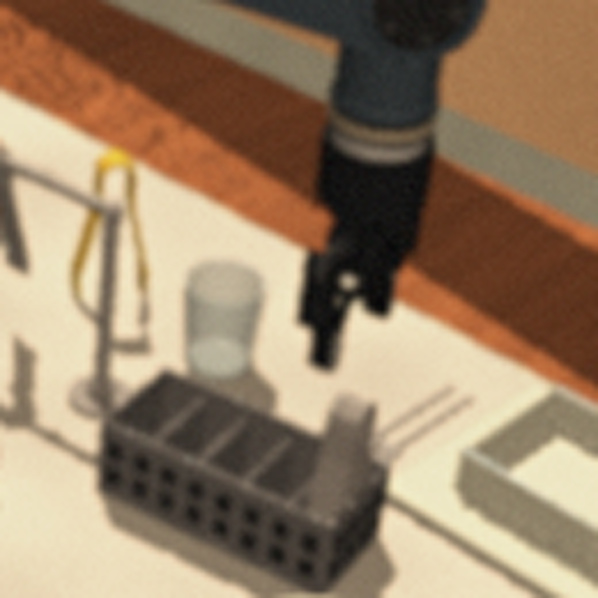

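```bash
python3 -m crank '[{"grip":0.1,"offset":[-8,-4,15],"angular":[0,0,0]},{"grip":0.1,"offset":[-10,-4.5,42],"angular":[0,0,0]},{"grip":0.1,"offset":[-10,-4.5,67],"angular":[0,0,0]},{"grip":0.1,"offset":[-10,-4.5,67],"angular":[0,0,0]},{"grip":0.4,"offset":[-10,-4.5,67],"angular":[0,0,0]},{"grip":0.6,"offset":[-10,-4.5,67],"angular":[0,0,0]},{"grip":0.8,"offset":[-10,-4.5,67],"angular":[0,0,0]},{"grip":0.8,"offset":[-10,-4.5,67],"angular":[0,0,0]},{"grip":0.8,"offset":[-10,-4.5,67],"angular":[0,0,0]},{"grip":0.8,"offset":[-10,-4.5,67],"angular":[0,0,0]}]' 50;  python3 -m crank '[{"grip":0.8,"offset":[0,0,-10],"angular":[0,0,0]},{"grip":0.8,"offset":[0,0,-30],"angular":[0,0,0]},{"grip":0.8,"offset":[0,0,-60],"angular":[0,0,0]},{"grip":0.8,"offset":[0,0,-95],"angular":[0,0,0]},{"grip":0.8,"offset":[0,0,-130],"angular":[0,0,0]},{"grip":0.8,"offset":[0,0,-165],"angular":[0,0,0]},{"grip":0.8,"offset":[0,0,-195],"angular":[0,0,0]},{"grip":0.8,"offset":[0,0,-215],"angular":[0,0,0]},{"grip":0.8,"offset":[0,0,-225],"angular":[0,0,0]},{"grip":0.8,"offset":[0,0,-225],"angular":[0,0,0]}]'
python3 - <<'E'
from h import *
s=vision.snapshot("side")
cv2.imwrite("pics/s24.png",cv2.resize(s["pixels"][60:230,210:380,::-1],None,fx=3.5,fy=3.5,interpolation=2))
go([.632,-.093,.34],5)
E
```

```text
t: 44.25
tcp_pos: [0.6309, -0.4134, 0.1148]
tool_rot: [0.629, 0.778, 0.0, 0.002]
force: [0.6, 0.7, 6.2]
finger_gap: 0.363
t: 45.25
tcp_pos: [0.6295, -0.4127, 0.3389]
tool_rot: [0.629, 0.778, -0.0, 0.001]
force: [0.5, 0.1, -1.3]
finger_gap: 0.369
offset [311.6  69.8  -2.8]
yaw now 12.1 -> angular z 7.1 q6 -0.94
```

View pics/s24.png

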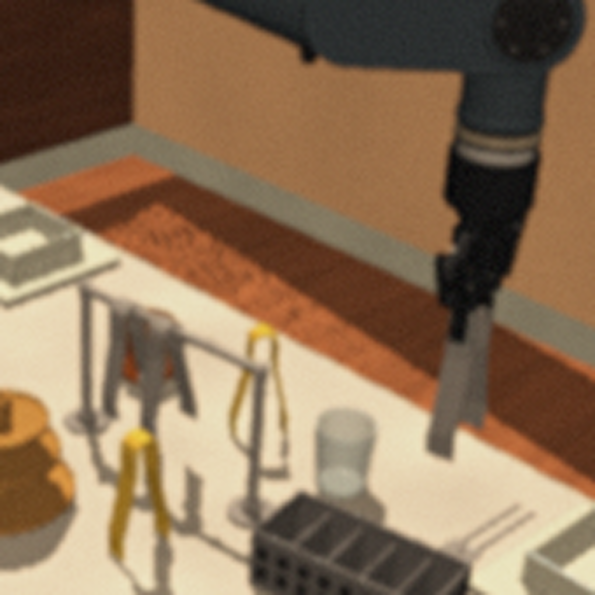

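The third tongs are held (crop 465,350), and no grey tongs rise above the basket rim any more. Carrying to the right slot.

```bash
python3 -m crank '[{"grip":0.8,"offset":[15,3,0],"angular":[0,0,1]},{"grip":0.8,"offset":[50,11,0],"angular":[0,0,2]},{"grip":0.8,"offset":[97,22,0],"angular":[0,0,3]},{"grip":0.8,"offset":[144,32,0],"angular":[0,0,4]},{"grip":0.8,"offset":[191,43,0],"angular":[0,0,5]},{"grip":0.8,"offset":[238,53,0],"angular":[0,0,6]},{"grip":0.8,"offset":[275,62,0],"angular":[0,0,7]},{"grip":0.8,"offset":[300,68,0],"angular":[0,0,7]},{"grip":0.8,"offset":[312,70,0],"angular":[0,0,7]},{"grip":0.8,"offset":[312,70,0],"angular":[0,0,7]}]';  python3 -m crank '[{"grip":0.8,"offset":[0,0,0],"angular":[0,0,0]},{"grip":0.8,"offset":[0,0,0],"angular":[0,0,0]},{"grip":0.8,"offset":[0,0,20],"angular":[0,0,0]},{"grip":0.8,"offset":[0,0,45],"angular":[0,0,0]},{"grip":0.8,"offset":[0,0,70],"angular":[0,0,0]},{"grip":0.8,"offset":[0,0,95],"angular":[0,0,0]},{"grip":0.8,"offset":[0,0,115],"angular":[0,0,0]},{"grip":0.8,"offset":[0,0,125],"angular":[0,0,0]},{"grip":0.8,"offset":[0,0,125],"angular":[0,0,0]}]';python3 - <<'E'
from h import *
s=vision.snapshot("side")
cv2.imwrite("pics/s25.png",cv2.resize(s["pixels"][70:200,200:330,::-1],None,fx=4.6,fy=4.6,interpolation=2))
go([.632,-.093,.163],5)
E
```

```text
t: 46.3
tcp_pos: [0.6317, -0.0912, 0.336]
tool_rot: [0.674, 0.739, -0.001, -0.001]
force: [0.7, -0.3, -0.8]
finger_gap: 0.368
t: 47.2
tcp_pos: [0.6316, -0.0938, 0.2107]
tool_rot: [0.676, 0.737, -0.001, -0.002]
force: [-0.8, 0.0, -0.6]
finger_gap: 0.363
offset [ 0.8 -0.4 49.1]
yaw now 5.0 -> angular z 0.0 q6 -0.41
```

View pics/s25.png

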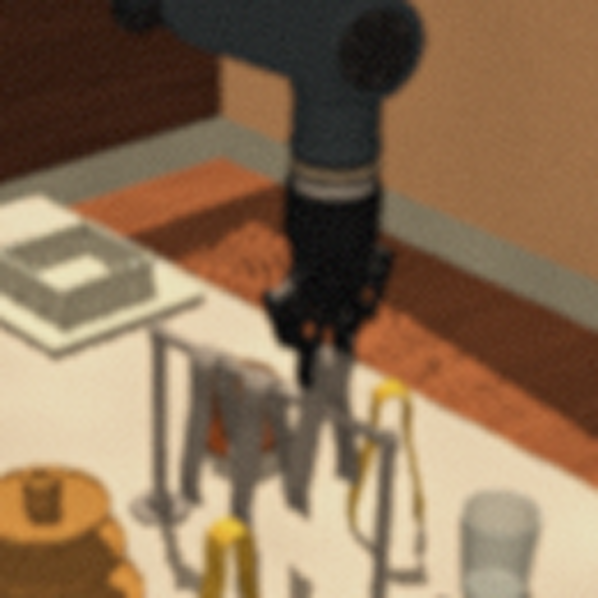

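It straddles the bar, with the near arm in front (305,450) and the far arm behind (345,450). Lowering.

```bash
python3 -m crank '[{"grip":0.8,"offset":[0,0,12],"angular":[0,0,0]},{"grip":0.8,"offset":[0,0,24],"angular":[0,0,0]},{"grip":0.8,"offset":[0,0,34],"angular":[0,0,0]},{"grip":0.8,"offset":[0,0,41],"angular":[0,0,0]},{"grip":0.8,"offset":[0,0,45],"angular":[0,0,0]},{"grip":0.8,"offset":[0,0,47],"angular":[0,0,0]},{"grip":0.8,"offset":[0,0,48],"angular":[0,0,0]},{"grip":0.8,"offset":[0,0,49],"angular":[0,0,0]},{"grip":0.8,"offset":[0,0,49],"angular":[0,0,0]}]'; python3 -m crank '[{"grip":0.8,"offset":[0,0,1],"angular":[0,0,0]},{"grip":0.8,"offset":[0,0,1],"angular":[0,0,0]}]'
```

```text
t: 48.15
tcp_pos: [0.6326, -0.0928, 0.1637]
tool_rot: [0.675, 0.738, 0.0, 0.0]
force: [-0.2, -0.0, -1.4]
finger_gap: 0.37
t: 48.35
tcp_pos: [0.6325, -0.0928, 0.1625]
tool_rot: [0.675, 0.738, 0.0, 0.0]
force: [0.7, 0.3, -1.9]
finger_gap: 0.364
```

```bash
python3 -m crank '[{"grip":0.8,"offset":[0,0,1],"angular":[0,0,0]},{"grip":0.8,"offset":[0,0,1],"angular":[0,0,0]}]'
```

```text
t: 48.55
tcp_pos: [0.6326, -0.0929, 0.1618]
tool_rot: [0.675, 0.738, 0.0, 0.0]
force: [-1.3, 0.4, 1.0]
finger_gap: 0.365
```

Contact is starting (about +2 N against the tongs' weight). Releasing, rising and clearing away toward the right-front.

```bash
python3 -m crank '[{"grip":0.8,"offset":[0,0,0],"angular":[0,0,0]},{"grip":0.5,"offset":[0,0,0],"angular":[0,0,0]},{"grip":0.3,"offset":[0,0,0],"angular":[0,0,0]},{"grip":0.2,"offset":[0,0,0],"angular":[0,0,0]},{"grip":0.2,"offset":[0,0,0],"angular":[0,0,0]},{"grip":0.2,"offset":[0,0,0],"angular":[0,0,0]}]';python3 -m crank '[{"grip":0.2,"offset":[0,0,-15],"angular":[0,0,0]},{"grip":0.2,"offset":[0,0,-40],"angular":[0,0,0]},{"grip":0.2,"offset":[0,0,-80],"angular":[0,0,0]},{"grip":0.2,"offset":[0,0,-120],"angular":[0,0,0]},{"grip":0.2,"offset":[-30,-10,-150],"angular":[0,0,0]},{"grip":0.2,"offset":[-75,-40,-160],"angular":[0,0,0]},{"grip":0.2,"offset":[-120,-70,-160],"angular":[0,0,0]},{"grip":0.2,"offset":[-165,-100,-160],"angular":[0,0,0]},{"grip":0.2,"offset":[-210,-130,-160],"angular":[0,0,0]},{"grip":0.2,"offset":[-255,-160,-160],"angular":[0,0,0]}]';python3 -m crank '[{"grip":0.2,"offset":[-40,-20,0],"angular":[0,0,0]},{"grip":0.2,"offset":[-80,-40,0],"angular":[0,0,0]},{"grip":0.2,"offset":[-110,-60,0],"angular":[0,0,0]},{"grip":0.2,"offset":[-110,-60,0],"angular":[0,0,0]}]'
python3 - <<'E'
from h import *
print(manip.sense()["tcp_pos"])
for n in("side","top"):
    s=vision.snapshot(n)
    cv2.imwrite(f"pics/{n}26.png",cv2.resize(s["pixels"][100:270,130:370,::-1],None,fx=3.3,fy=3.3,interpolation=2))
E
```

```text
t: 49.15
tcp_pos: [0.6325, -0.0928, 0.1614]
tool_rot: [0.675, 0.738, -0.0, -0.0]
force: [-0.3, -0.4, 0.6]
finger_gap: 0.798
t: 50.15
tcp_pos: [0.5047, -0.3438, 0.3216]
tool_rot: [0.675, 0.738, 0.0, 0.0]
force: [0.7, -0.2, 0.2]
finger_gap: 0.803
t: 50.55
tcp_pos: [0.4532, -0.4619, 0.3209]
tool_rot: [0.677, 0.736, -0.001, 0.0]
force: [-0.2, 0.8, -0.4]
finger_gap: 0.8
[ 0.45320666 -0.46193671  0.32091386]
```

View pics/side26.png

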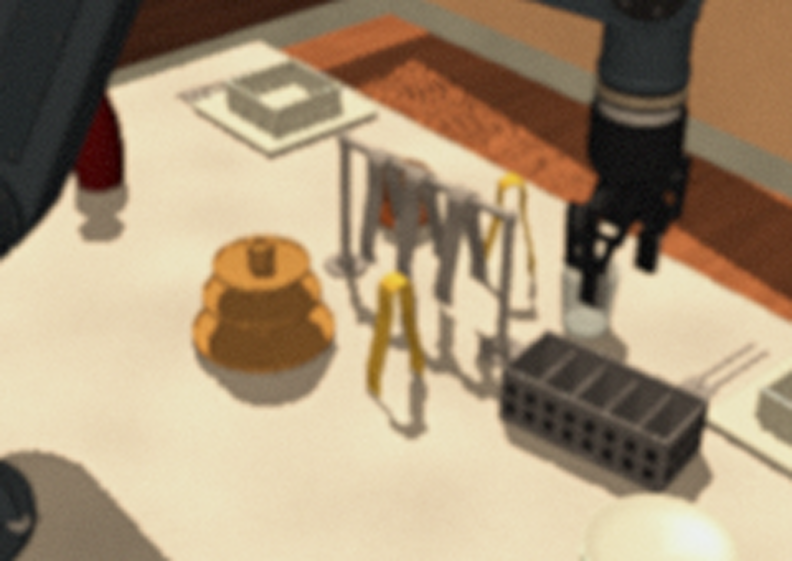

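View pics/top26.png

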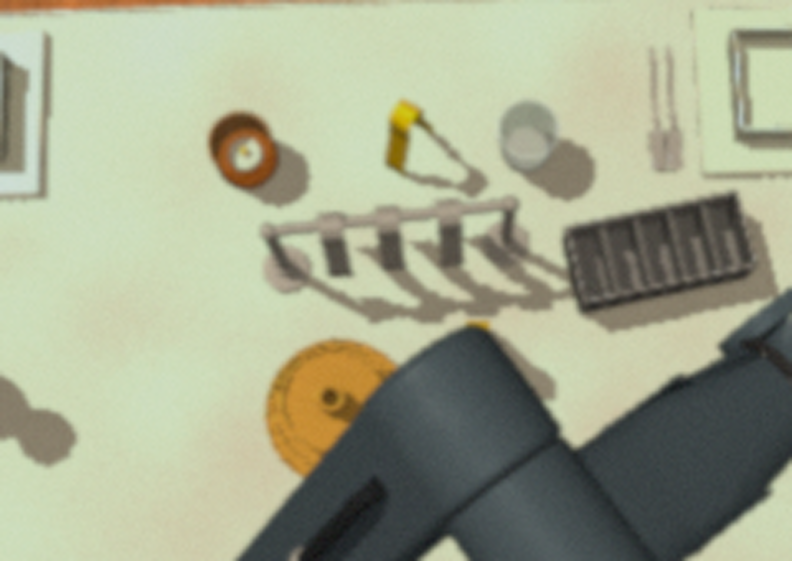

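The side and top views show an empty basket and three grey tongs astride the bar, at side (385,160), (415,180) and (463,195). The yellow tongs, tumbler, candle, plates and carafe stand as before. Last, a height check on the stand.

Run:
```python
from h import *
T=vision.snapshot("top");S=vision.snapshot("side")
print("small hub top (expect z .138)",tri(T,(130+331/3.3-.4,100+397/3.3-.4),S,(130+262/3.3-.4,100+244/3.3-.4)))
# expected vs seen left/right extents & upper edge of each tray in side view
m=brass(S["pixels"])
c=max([c for c in cv2.findContours(m[160:230,180:240].copy(),cv2.RETR_EXTERNAL,cv2.CHAIN_APPROX_NONE)[0]],key=cv2.contourArea)
a=np.linspace(0,2*np.pi,73)
for r,z in((.085,.022),(.07,.072),(.057,.112)):
    p=proj(S,np.c_[.4435+r*np.cos(a),.037+r*np.sin(a),np.full(73,z)]);i,j=p[:,0].argmin(),p[:,0].argmax()
    print(r,"expected L",p[i].round(1),"R",p[j].round(1),"top",p[:,1].min().round(1))
    for row in (int(p[i][1]),):
        x=np.where(m[row,170:250]>0)[0]+170;print("seen row",row,x.min(),x.max())
print("top edge seen col 200,218",[np.where(m[150:230,u]>0)[0][0]+150 for u in(200,218)])
cv2.imwrite("pics/s27.png",cv2.resize(S["pixels"][160:220,180:240,::-1],None,fx=9,fy=9,interpolation=2))
print(manip.sense()["force"],manip.sense()["qd"].round(3))
```

```text
small hub top (expect z .138) (array([0.44417023, 0.03615365, 0.13519632]), [np.float64(0.0007821960867685006), np.float64(0.0007821960867685827)])
0.085 expected L [187.9 199.4] R [231.8 198.2] top 186.0
seen row 199 189 247
0.07 expected L [190.8 188.5] R [227.7 187.5] top 177.6
seen row 188 192 249
0.057 expected L [193.6 179.5] R [224.  178.7] top 170.8
seen row 179 195 223
top edge seen col 200,218 [np.int64(174), np.int64(173)]
[-0.09166148 -0.43715864  0.34455587] [ 0.016 -0.006  0.003 -0.004 -0.002 -0.003]
```

View pics/s27.png

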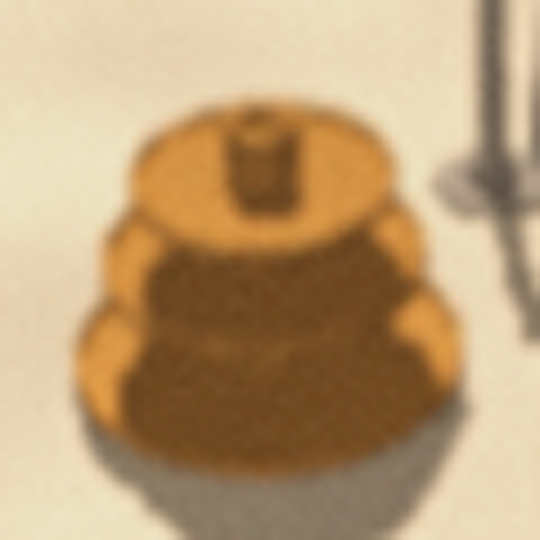

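The crop shows three concentric, level trays with edges where seated trays should be. The small hub top measures z = 0.135 against 0.138 nominal, which is within the camera error. Handing in.

```bash
python3 -c "
from station import manip
print(manip.sign_off())"
```

```text
the job is handed in; nothing more can be done
None
```

The tier stand is built and all three grey tongs from the basket hang on the bar. I handed the job in at about 51 s.

- **Stand:** I threaded the large, medium and small trays down the post in that order. In the last side view they look level and concentric, with edges about where seated trays should be. The small hub's top measured 0.135 m high against 0.138 m nominal, which I put down to camera error.
- **Tongs:** The basket is empty. Both views show the three pairs about 60 mm apart, each astride the bar with one arm per side. I released each pair only once the wrist force showed it touching the bar.
- **Bystanders:** I did not touch the carafe, plates, tumbler, candle glass or yellow tongs. By eye they looked unmoved, but in the final crops the carafe and plates were only partly in view.
- **Other checks:** The gripper was clear and reading no contact force at hand-in. No tray appeared to have been knocked aside when I went to pick it up. The side and top cameras disagreed by up to about 10 mm on the bar and tongs positions. I used values close to the two-view estimates, and the grasps and placings worked.

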